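# Change over the vacuum bed of the door-sign engraver

## Task

Change over the engraver's vacuum bed: first shut the suction valve, and keep it shut while you handle plates. Slide each finished sign forward until it overhangs the front edge of the bed, pinch it by its sides there and lay it flat in the letter tray; then fetch the blanks out of their caddy in the same way and push each fully home against the stop of a lane of its own, filling the lanes from the valve on and leaving none free between. Last, turn the valve lever to the mark for the number of lanes you filled (one dot for one, two dots for two), and leave the other things on the worktop alone.

Things in the scene. Friction and masses are not known exactly. Their poses are not given: they have to be found in the camera images.
- vacuum_bed: fixed dark metal deck with three lanes, origin on the worktop under its middle, x from the open front to the back stop, y left, z up. Deck top 28 mm high; front edge at x = -55 mm, dropping straight to the worktop; stop face at x = +51 mm, stop 8 mm high; lane centres at y = -66, 0, +66 mm. Grey pump housing behind the stop from x = +63 mm, 54 mm high. Valve at the right end (-y)
- lane1_home (a point): centre of a plate that is fully home in lane 1, next to the valve, 30 mm above the worktop; axes as the bed's. The front edge is 51 mm before it, the stop 55 mm behind, so a plate at home stands 4 mm out over the edge. Rails beside each lane, 5 mm high and 10 mm wide, leave 3 mm of play each side: no finger fits beside a plate. They begin, with round noses, 13 mm behind the front edge
- lane2_home (a point): the same point in lane 2, the middle lane, 66 mm to the left (+y of the bed) of lane 1
- lane3_home (a point): the same point in lane 3, 132 mm to the left of lane 1, farthest from the valve
- suction_lever (a joint): angle (rad) of the black valve lever: 0 = shut, lever straight to the front, pointer at the bar; 0.524 = one dot, lane 1; 1.047 = two dots, lanes 1 and 2; 1.571 = three dots. It grows counter-clockwise from above (the lever's end goes from the front to the right), stays where it is left (friction 0.12 N m), end stops 0 and 1.6. The pointer is opposite the lever
- lever_grip (a point): middle of the lever's grip, 58 mm from the axis and 52 mm above the worktop; the grip is 40 mm long, 14 mm wide and 14 mm high; x points along the lever towards the axis, z up. Under it only the valve block, 36 mm high
- lever_axis (a point): point on the valve's vertical axis at the height of the grip, fixed to the bed
- blank_caddy: fixed wooden caddy with two lanes for blanks, built like the bed's: origin on the worktop under its middle, x from the open front to the stop, y left. Top 28 mm high, front edge at x = -55 mm, stop face at x = +51 mm, lane centres at y = -33 and +33 mm, rails 5 mm high with 3 mm of play each side
- out_tray: fixed black wire-mesh letter tray. Origin on the worktop under its middle; its own x points about to the robot's left, its y about towards the robot. A flat grey felt liner is its floor, 13 mm above the worktop, from -116 to +117 mm in x and -157 to +157 mm in y; walls 57 mm high at +x, +y and -y, low lip 20 mm high at -x, towards the bed
- sign1_mid (a point): finished door sign: aluminium plate with rounded corners, two screw holes and an engraved border and arrow, 110 mm long (x), 50 mm wide (y), 4 mm thick, 60 g, sliding easily on the decks (friction 0.3); the point is its centre, half-way up, z normal to its face. Starts in lane 1 of the bed; absent in some starts
- sign2_mid (a point): finished door sign: aluminium plate with rounded corners, two screw holes and an engraved border and arrow, 110 mm long (x), 50 mm wide (y), 4 mm thick, 60 g, sliding easily on the decks (friction 0.3); the point is its centre, half-way up, z normal to its face. Starts in lane 2 of the bed; absent in some starts
- sign3_mid (a point): finished door sign: aluminium plate with rounded corners, two screw holes and an engraved border and arrow, 110 mm long (x), 50 mm wide (y), 4 mm thick, 60 g, sliding easily on the decks (friction 0.3); the point is its centre, half-way up, z normal to its face. Starts in lane 3 of the bed; absent in some starts
- blank1_mid (a point): blank plate: plain aluminium with square corners, 110 mm long (x), 50 mm wide (y), 4 mm thick, 60 g, sliding easily on the decks (friction 0.3); the point is its centre, half-way up, z normal to its face. Starts in the caddy; absent in some starts
- blank2_mid (a point): blank plate: plain aluminium with square corners, 110 mm long (x), 50 mm wide (y), 4 mm thick, 60 g, sliding easily on the decks (friction 0.3); the point is its centre, half-way up, z normal to its face. Starts in the caddy; absent in some starts
- pen_black: black pen lying flat, 10x150x13 mm; a bystander, loose on the worktop, origin at its underside
- eraser: eraser in a blue sleeve, 22x54x12 mm; a bystander, loose on the worktop, origin at its underside
- staple_box: small carton of staples, 34x60x19 mm; a bystander, loose on the worktop, origin at its underside
- binder_clip: black binder clip, 32x42x24 mm; a bystander, loose on the worktop, origin at its underside
- sharpener: metal pencil sharpener, 15x26x14 mm; a bystander, loose on the worktop, origin at its underside
- usb_stick: black memory stick, 17x56x9 mm; a bystander, loose on the worktop, origin at its underside

How it is judged:
By the outcome, as a careful person would: the job done as asked, in the order asked, and still so for the second after the job is handed in, with the robot touching nothing.
Of sign1, sign2, sign3 only 1 to 3 are there at a start; the rules pass over those that are not, and their reading is None.
Of blank1, blank2 only 1 to 2 are there at a start; the rules pass over those that are not, and their reading is None.
At some moment in a run one of sign1, sign2, sign3, blank1, blank2 may be knocked a few centimetres aside while the robot is not near it.
It also fails if it takes over 210 s, if anything falls off the work surface, if the arm or the gripper's body presses on something with over 40 N, if the wrist force passes 120 N, or if a joint passes its speed limit or range.

## Robot

A 7-joint arm with a two-finger parallel gripper is mounted at the origin on a cart in front of the work surface, level with it; the furniture and walls round the work are solid. World frame = base frame: x ahead of the robot, y to its left, z up, the work surface at z = 0. Lengths are in m, angles in rad, forces in N, time in s.
With the tool pointing down it reaches from about 0.35 to 0.9 m from the base axis. Payload 8.1 kg.
Tool frame: the origin (TCP) lies on the mounting face of the last link; the fingertips stand 178 mm ahead of it and the grasp point (between the pads) lies 159 mm ahead of it; z points along the fingers, y is the direction in which the jaws open and shut (so a half turn about z gives the same grasp; the last joint's range is limited). The gripper opens to 92 mm and grips with 3 to 60 N. Pads are 19 mm wide; open, the fingers measure 130 mm over their backs; the gripper's body (75 mm by 190 mm) begins 47 mm behind the grasp point.
Start: joints at [-1.268, 0.434, 0.025, 1.573, -0.012, 1.134, -0.075], TCP at [0.247, 0.574, 0.405] pointing down, gripper open.
Joint ranges: [-2.62, 2.62], [-0.44, 2.09], [-1.27, 1.32], [0.08, 2.57], [-1.32, 4.46], [0.12, 2], [-2.74, 2.74]. Speed limits (rad/s): [2.22, 2.22, 3.01, 3.01, 3.14, 3.14, 3.14].

## Interface

Orientations are given as a unit quaternion [x, y, z, w].
In Python, from rig import monitor, camera, robot, finder gives the robot as it stands.
- The arm moves only by the tool arm_command, never from a script. Its argument "plan" is a list that holds one entry, the list of rows, each a list of 7 numbers: the closure, from -1 (fully open) to 1 (shut), so that 0 is half open, then the shift along the tool's x, y, z in mm, then the turn, a rotation vector about the tool's x, y, z in rad. A call has 1 to 20 rows; each row is the pose to reach, as a shift and turn from the pose measured when the call began, along the tool's axes at that moment; what a row does not reach only later rows make up. A row lasts 1/10 s, in which the tool goes at most 50 mm and 8.59 degrees, less where a joint would pass 70% of its speed; a pose out of reach is approached as far as the arm can. A call with a gripper value outside its range is refused whole. The fingers move at their own pace and stop on an object; "squeeze" is the grip in N (left out, the last holds). Time passes only in rows, so rows that repeat a pose let the fingers close. It gives the time, the measured TCP pose, the force and the opening at its end, in the units of the state.
- monitor.sense(): the state, without advancing time (a new reading comes with each control period).
- camera(name): name is "scene" or "top" or "wrist"; returns a dict with "frame" (384x512x3 uint8, red, green, blue), "depth" (384x512 float32, m along the optical axis (not along the pixel's ray), 0 where there is no reading), "K" (3x3 intrinsics, pixels), "R" (3x3) and "t" (3): a world point X has camera coordinates R X + t; the wrist camera has in their place "tool_from_camera" (4x4, takes a point from camera to tool coordinates, whose origin is the TCP and whose axes are the flange's). Camera axes: x right, y down, z forward; pixel columns grow to the right and rows downward; lengths in m; the calibration is good to about 2 mm. A picture is of the moment at which its call begins: read the wrist's pose just before it.
- robot.finish_job(): hands the job in, once; it reports no verdict.
Trained networks look in a picture, given as the dict that the camera call returned (one of the last four; its "shot" number tells which), for a name from the list of things; names that differ only in an ending like _2 or _b are one class to them, and where a whole thing is asked for, a point or a joint stands for the part that bears it (a point fixed in the world has none). Each returns a list of dicts, best first, with "score" (0 to 1); they miss things now and then, are a little off and sometimes report something else, mostly with a low value. They report only what shows in the picture. A call takes as long as a camera call.
- finder.regions_of(name, picture): "pixels" (384x512 bool, what is visible of it) and "centre" ([row, column] in pixels, amid what is visible of it).
- finder.place_of(name, picture): "centre" ([row, column] in pixels: a listed point, or the origin of a listed thing).
The state is a dict: "time": time; "qpos": joint angles; "qvel": joint speeds; "effort": joint torques, N m; "eef_pos": TCP position; "tcp_rot": TCP orientation; "force": force on the tool from outside, world axes, zero at the start; "ft_torque": the same for the moment, N m; "opening": finger opening in m.
Only numpy, scipy, OpenCV 4.12 (cv2) and the standard library are available. Lean on these libraries where they do the work, as an engineer would, in place of code of your own. Each camera call takes 0.05 s, during which the arm holds its last target.

## Working session

There is one attempt and no reset: what is moved stays moved. The work goes in short steps, Python scripts to look and compute and a tool call to move; the robot and the scene stay as the last step left them, time stands still between calls to the robot, and variables do not carry over. Pictures are saved under pics/ and viewed, and the job is handed in when it is done.

Besides the shell and the picture viewer there is one more tool, called as name(argument=value, ...) on one line, values as JSON. arm_command: Moves the arm, as the interface text tells. Its arguments: {"type":"object","properties":{"plan":{"type":"array"},"squeeze":{"type":"number"}},"required":["plan"]}

```bash
ls; mkdir -p pics; python3 - <<'E'
from rig import monitor, camera, robot, finder
import cv2,numpy as np
s=monitor.sense();print(s)
for n in ["scene","top","wrist"]:
    c=camera(n); cv2.imwrite(f"pics/a_{n}.png",c["frame"][:,:,::-1]); print(n,c["K"].tolist(),[ (k,np.array(c[k]).round(4).tolist()) for k in c if k in("R","t","tool_from_camera")])
E
```

```text
pics
{'time': 0.0, 'qpos': array([-1.26758396,  0.43521413,  0.02494878,  1.57407908, -0.01160899,
        1.13399167, -0.07513263]), 'qvel': array([-0.0003819 ,  0.00112164,  0.00111663,  0.00083631,  0.00085993,
        0.00116606, -0.00149207]), 'effort': array([-2.14533502e-04, -6.67855239e+01,  9.84815173e-01, -3.14462042e+01,
       -6.04557199e-02,  4.26945125e-02,  1.55036096e-04]), 'eef_pos': array([0.24665495, 0.57402353, 0.40395694]), 'tcp_rot': array([ 2.01557870e-01,  9.79476302e-01, -7.67745498e-04, -9.55014354e-05]), 'force': array([-0.73327224,  0.6637937 , -0.12292249]), 'ft_torque': array([-0.03722795, -0.02991111, -0.02478838]), 'opening': 0.09180391271579731}
scene [[419.2588545869467, 0.0, 258.88808702549807], [0.0, 419.2588545869467, 185.38520326455233], [0.0, 0.0, 1.0]] [('R', [[0.529, -0.8486, 0.0024], [-0.4498, -0.2827, -0.8472], [0.7196, 0.4471, -0.5312]]), ('t', [-0.3366, 0.2771, 1.1438])]
top [[375.9084230051391, 0.0, 251.70632512265516], [0.0, 375.9084230051391, 191.11445306417068], [0.0, 0.0, 1.0]] [('R', [[-0.0211, -0.9997, 0.0095], [-0.9813, 0.0189, -0.1915], [0.1912, -0.0133, -0.9815]]), ('t', [-0.0823, 0.522, 1.1015])]
wrist [[274.24937675987843, 0.0, 254.29297491709434], [0.0, 274.24937675987843, 195.5942393442184], [0.0, 0.0, 1.0]] [('tool_from_camera', [[-0.001, -0.9549, -0.297, 0.0818], [1.0, -0.0011, 0.0001, 0.0006], [-0.0004, -0.297, 0.9549, 0.0197], [0.0, 0.0, 0.0, 1.0]])]
```

View pics/a_top.png

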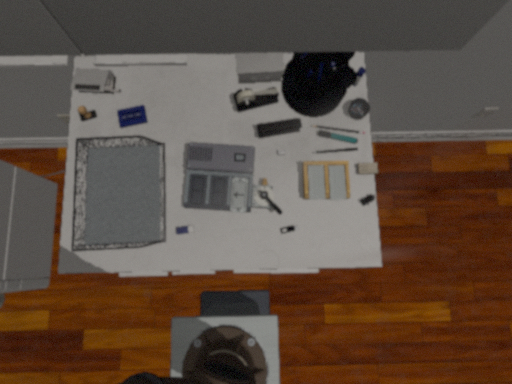

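View pics/a_scene.png

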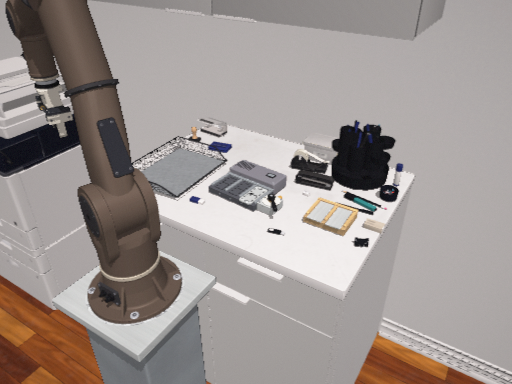

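View pics/a_wrist.png

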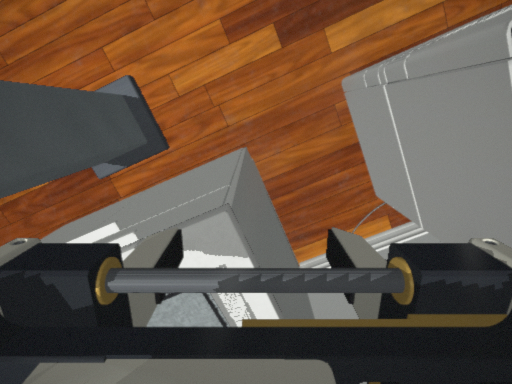

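```bash
cat > h.py <<'E'
from rig import monitor, camera, robot, finder
import cv2,numpy as np
from scipy.spatial.transform import Rotation as Ro
def cam(n):
    s=monitor.sense(); c=camera(n); c["s"]=s
    if n=="wrist":
        T=np.eye(4);T[:3,:3]=Ro.from_quat(s["tcp_rot"]).as_matrix();T[:3,3]=s["eef_pos"]
        W=T@np.array(c["tool_from_camera"]); c["R"]=W[:3,:3].T; c["t"]=-W[:3,:3].T@W[:3,3]
    return c
def ray(c,px):  # px=(row,col)
    d=np.linalg.inv(c["K"])@np.array([px[1],px[0],1.0]); R=np.array(c["R"])
    return -R.T@np.array(c["t"]), R.T@d
def at_z(c,px,z):
    o,d=ray(c,px); return o+d*(z-o[2])/d[2]
def at_d(c,px):
    o,d=ray(c,px); r,q=int(round(px[0])),int(round(px[1])); p=c["depth"][max(r-1,0):r+2,max(0,q-1):q+2]; p=p[p>0]
    return o+d*np.median(p) if len(p) else None
def proj(c,X):
    p=c["R"]@np.array(X)+c["t"]; u=c["K"]@p/p[2]; return u[1],u[0]
def crop(c,name,r0,r1,c0,c1,k):
    im=cv2.resize(c["frame"][r0:r1,c0:c1,::-1],None,fx=k,fy=k,interpolation=cv2.INTER_CUBIC); cv2.imwrite("pics/"+name,im)
def state():
    s=monitor.sense(); R=Ro.from_quat(s["tcp_rot"]).as_matrix(); g=s["eef_pos"]+R[:,2]*.159
    print("t",round(s["time"],2),"tcp",s["eef_pos"].round(4),"grasp",g.round(4),"xax",R[:,0].round(3),"yax",R[:,1].round(3),"z",R[:,2].round(3),"F",s["force"].round(1),"op",round(s["opening"],4)); return s
def rel(g,yaw=None,z=None):
    """grasp-point target g (world), tool down, tool y-axis heading yaw; print shift in mm & rotvec from current"""
    s=monitor.sense(); R=Ro.from_quat(s["tcp_rot"]).as_matrix()
    zt=np.array([0,0,-1.]); y=np.array([np.cos(yaw),np.sin(yaw),0]); 
    x=np.cross(y,zt); Rt=np.stack([x,y,zt],1)
    if True:
        best=None
        for sg in (1,-1):
            Rs=np.stack([sg*x,sg*y,zt],1); v=Ro.from_matrix(R.T@Rs).as_rotvec()
            if best is None or np.linalg.norm(v)<np.linalg.norm(best[1]): best=(Rs,v)
    Rt,v=best
    p=np.array(g)-Rt[:,2]*.159
    d=R.T@(p-s["eef_pos"])*1000
    print("shift",d.round(1),"rot",v.round(3),"dist",np.linalg.norm(d).round(),"deg",np.degrees(np.linalg.norm(v)).round(1))
    return d,v
E
python3 - <<'E'
from h import *
c=cam("top"); crop(c,"b1.png",125,225,170,300,6); crop(c,"b2.png",140,240,270,390,6)
for n in ["vacuum_bed","blank_caddy","out_tray","lane1_home","lane2_home","lane3_home","lever_grip","lever_axis","sign1_mid","blank1_mid"]:
    z={"vacuum_bed":0,"blank_caddy":0,"out_tray":0}.get(n,.03)
    if "lever" in n:z=.052
    for d in finder.place_of(n,c)[:4]: print(n,round(d["score"],2),np.round(d["centre"],1),at_z(c,d["centre"],z).round(4),at_d(c,d["centre"]))
E
```

```text
vacuum_bed 0.86 [193.8 216.4] [0.5235 0.0195 0.    ] [0.51854716 0.01733112 0.02627551]
blank_caddy 0.86 [178.7 324.2] [ 0.5664 -0.3285  0.    ] [ 0.5596561  -0.3221134   0.03001156]
blank_caddy 0.53 [213.5 273.1] [ 0.4565 -0.1598  0.    ] [ 0.45642137 -0.15968762  0.00094581]
out_tray 0.66 [196.  127.2] [0.5219 0.3033 0.    ] [0.51927192 0.29883517 0.01385698]
out_tray 0.28 [209.2 274.7] [ 0.4702 -0.1653  0.    ] [ 0.46204075 -0.16107445  0.0565394 ]
out_tray 0.28 [183.1 314.2] [ 0.5525 -0.2954  0.    ] [ 0.54607352 -0.28981666  0.03012434]
out_tray 0.2 [150.2 333.8] [ 0.6616 -0.3656  0.    ] [ 0.65947032 -0.36390747  0.00692196]
lane1_home 0.94 [192.3 240.6] [ 0.5211 -0.0584  0.03  ] [ 0.52106965 -0.058396    0.03039522]
lane2_home 0.77 [192.7 218.6] [0.5212 0.0102 0.03  ] [0.52178363 0.0103971  0.02695409]
lane2_home 0.41 [195.6 240.2] [ 0.5107 -0.057   0.03  ] [ 0.51036936 -0.05701592  0.03185331]
lane3_home 0.59 [192.3 195.1] [0.5239 0.0833 0.03  ] [0.52469173 0.08388158 0.02581831]
lever_grip 0.67 [209.8 273.4] [ 0.4609 -0.1574  0.052 ] [ 4.68354796e-01 -1.61086582e-01 -2.84792597e-05]
lever_axis 0.66 [189.8 262.9] [ 0.5234 -0.1272  0.052 ] [ 0.5255759  -0.12768085  0.04101518]
sign1_mid 0.75 [192.6 237.1] [ 0.5204 -0.0475  0.03  ] [ 0.52011248 -0.04750527  0.0315202 ]
blank1_mid 0.87 [184.5 338.9] [ 0.5401 -0.3673  0.03  ] [ 0.53954028 -0.36655479  0.03281602]
```

View pics/b1.png

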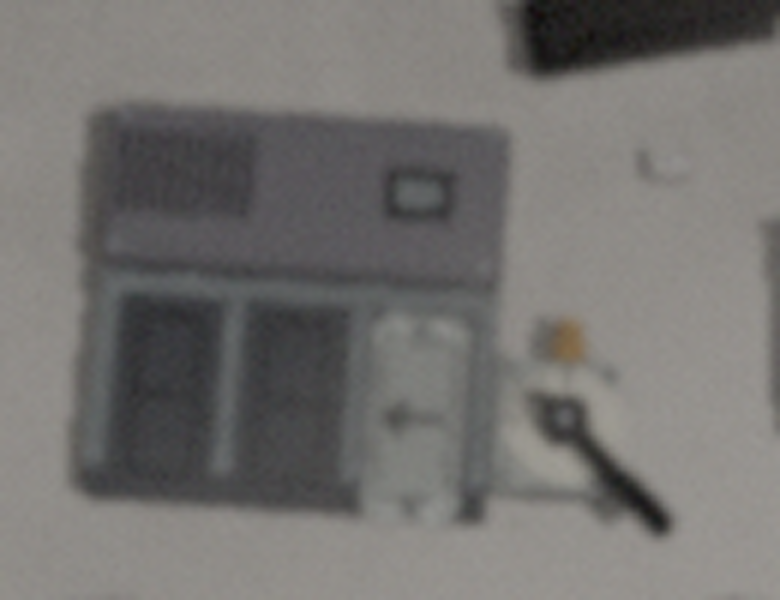

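View pics/b2.png

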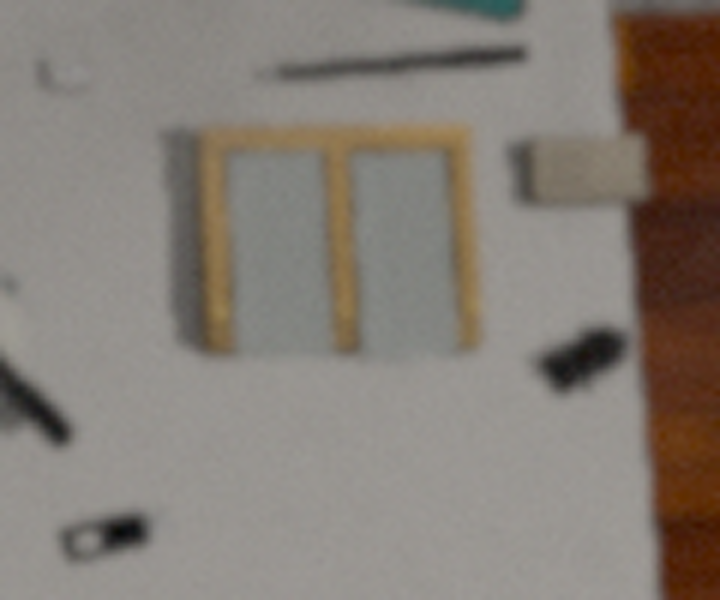

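```bash
python3 - <<'E'
from h import *
state()
rel([.60,-.07,.29],np.pi/2-.02)
c=cam("top")
for p in [(20,250),(45,250),(30,100),(30,400),(45,400)]: print(p,at_d(c,p))
E
```

```text
t 0.7 tcp [0.2467 0.5742 0.4048] grasp [0.2467 0.5743 0.2458] xax [-0.919  0.395  0.   ] yax [0.395 0.919 0.   ] z [ 0.  0. -1.] F [ 0.1 -0.5  0.8] op 0.0919
shift [-578.9 -452.5  -44.3] rot [ 0.    -0.    -0.386] dist 736.0 deg 22.1
(20, 250) [ 0.66489614 -0.08741485  0.67002475]
(45, 250) [ 0.66443942 -0.08773487  0.60432484]
(30, 100) [0.66564434 0.14781689 0.64912571]
(30, 400) [ 0.66459487 -0.32878104  0.64040229]
(45, 400) [ 0.66423337 -0.34546614  0.59848109]
```

```bash
python3 - <<'E'
from h import *
rel([.55,-.10,.27],np.pi/2-.02)
E
```

```text
shift [-544.8 -499.7  -24.3] rot [ 0.     0.    -0.386] dist 740.0 deg 22.1
```

arm_command(plan=[[[-1,-545,-500,-24,0,0,-0.386],[-1,-545,-500,-24,0,0,-0.386],[-1,-545,-500,-24,0,0,-0.386],[-1,-545,-500,-24,0,0,-0.386],[-1,-545,-500,-24,0,0,-0.386],[-1,-545,-500,-24,0,0,-0.386],[-1,-545,-500,-24,0,0,-0.386],[-1,-545,-500,-24,0,0,-0.386],[-1,-545,-500,-24,0,0,-0.386],[-1,-545,-500,-24,0,0,-0.386],[-1,-545,-500,-24,0,0,-0.386],[-1,-545,-500,-24,0,0,-0.386],[-1,-545,-500,-24,0,0,-0.386],[-1,-545,-500,-24,0,0,-0.386],[-1,-545,-500,-24,0,0,-0.386],[-1,-545,-500,-24,0,0,-0.386],[-1,-545,-500,-24,0,0,-0.386],[-1,-545,-500,-24,0,0,-0.386],[-1,-545,-500,-24,0,0,-0.386],[-1,-545,-500,-24,0,0,-0.386]]])

```text
time: 2.75
eef_pos: [0.5499, -0.0991, 0.4288]
tcp_rot: [0.009, 1.0, 0.0, 0.0]
force: [-0.2, -0.5, -0.0]
opening: 0.0915
```

```bash
python3 - <<'E'
from h import *
state()
c=cam("wrist"); crop(c,"c1.png",0,384,0,512,1.5)
for n in ["vacuum_bed","blank_caddy","lane1_home","lane2_home","lane3_home","lever_grip","lever_axis","sign1_mid","blank1_mid"]:
    z={"vacuum_bed":0,"blank_caddy":0,"out_tray":0}.get(n,.03)
    if "lever" in n:z=.052
    for d in finder.place_of(n,c)[:3]: print(n,round(d["score"],2),np.round(d["centre"],1),at_z(c,d["centre"],z).round(4),at_d(c,d["centre"]))
E
```

```text
t 2.75 tcp [ 0.5499 -0.0991  0.4288] grasp [ 0.5499 -0.099   0.2698] xax [-1.     0.018 -0.   ] yax [0.018 1.    0.001] z [ 0.     0.001 -1.   ] F [-0.2 -0.5 -0. ] op 0.0915
vacuum_bed 0.84 [148.5 331. ] [0.5248 0.0166 0.    ] [0.52090353 0.00874781 0.02842074]
vacuum_bed 0.29 [146.3 291.2] [ 0.5205 -0.0425  0.    ] [ 0.51626405 -0.0468651   0.03299477]
blank_caddy 0.94 [175.6 108.7] [ 0.5596 -0.3202  0.    ] [ 0.55249394 -0.30287253  0.03177148]
lane2_home 0.84 [148.4 335.1] [0.5207 0.0139 0.03  ] [0.52089209 0.01443847 0.02828677]
lane2_home 0.65 [134.3   9.5] [ 0.4933 -0.4278  0.03  ] [ 0.49416721 -0.43935792  0.0167965 ]
lane3_home 0.63 [232.7  95.4] [ 0.6406 -0.3395  0.03  ] [ 6.54075921e-01 -3.58587319e-01  2.42354202e-04]
lane3_home 0.29 [173.7 106.3] [ 0.5501 -0.3067  0.03  ] [ 0.5496421  -0.30560248  0.03205636]
lever_grip 0.61 [105.9 201.3] [ 0.4621 -0.1617  0.052 ] [ 0.46224055 -0.16034496  0.0593558 ]
lever_grip 0.26 [145.1 235.9] [ 0.511  -0.1207  0.052 ] [ 0.51020631 -0.12031143  0.05829603]
lever_axis 0.78 [145.7 234. ] [ 0.5117 -0.1232  0.052 ] [ 0.51088079 -0.12272894  0.05856838]
lever_axis 0.59 [170.6  69.9] [ 0.5402 -0.342   0.052 ] [ 0.54441837 -0.35628262  0.0312249 ]
sign1_mid 0.8 [144.2 289.4] [ 0.5137 -0.049   0.03  ] [ 0.51338591 -0.04937097  0.03301616]
blank1_mid 0.92 [172.   68.1] [ 0.5466 -0.3601  0.03  ] [ 0.54614319 -0.35849899  0.03230062]
blank1_mid 0.28 [148.8 334.3] [0.5212 0.0129 0.03  ] [0.52142394 0.01337644 0.02826749]
```

View pics/c1.png

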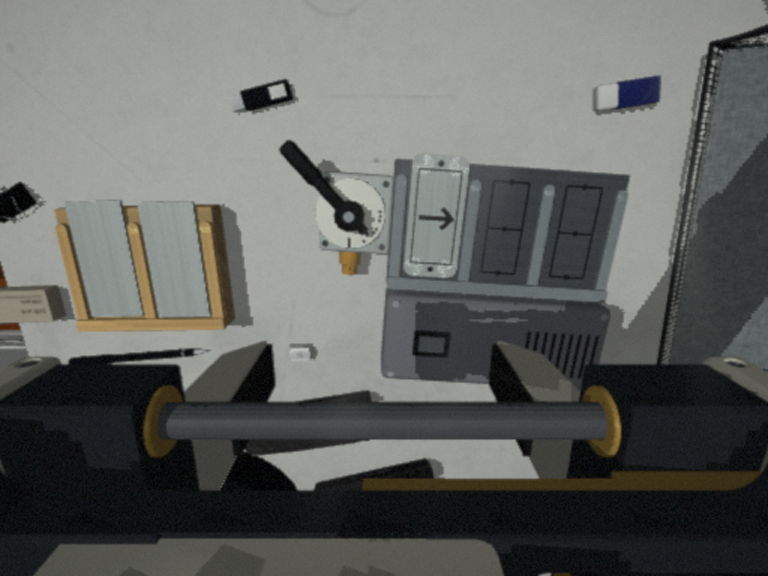

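```bash
cat >> h.py <<'E'
def cloud(c):
    d=c["depth"]; v,u=np.mgrid[:384,:512]; K=c["K"]
    P=np.stack([(u-K[0,2])/K[0,0]*d,(v-K[1,2])/K[1,1]*d,d],-1); R=np.array(c["R"])
    return (P-np.array(c["t"]))@R
def rect(pts):
    (cx,cy),(w,h),a=cv2.minAreaRect((pts[:,:2]*1000).astype(np.float32))
    if w<h: w,h=h,w; a+=90
    a=(a+90)%180-90
    return (round(cx/1000,4),round(cy/1000,4)),(round(w,1),round(h,1)),round(a,2)
E
python3 - <<'E'
from h import *
c=cam("wrist"); P=cloud(c); d=c["depth"]
for n in ["sign1_mid","blank1_mid","vacuum_bed","blank_caddy","suction_lever","usb_stick","eraser"]:
    for r in finder.regions_of(n,c)[:3]:
        m=r["pixels"]&(d>0); p=P[m]; 
        me=cv2.erode(r["pixels"].astype(np.uint8),np.ones((3,3)))>0
        lo,hi=np.percentile(p[:,2],[5,95]);
        zz=np.median(p[:,2]); q=p[abs(p[:,2]-zz)<.006]
        print(n,round(r["score"],2),m.sum(),"z",lo.round(4),zz.round(4),hi.round(4),rect(q),"mean",q.mean(0).round(4))
m=(P[...,2]>.048)&(P[...,2]<.062)&(P[...,0]>.55)&(P[...,0]<.66)&(abs(P[...,1]-.02)<.15); print("pump",rect(P[m]))
m=(P[...,2]>.02)&(P[...,2]<.062)&(P[...,0]>.45)&(P[...,0]<.66)&(P[...,1]>-.09)&(P[...,1]<.14); print("bed",rect(P[m]))
m=(P[...,2]>.02)&(P[...,2]<.045)&(P[...,0]>.45)&(P[...,0]<.66)&(P[...,1]>-.42)&(P[...,1]<-.22); print("caddy",rect(P[m]))
m=(P[...,2]>.05)&(P[...,2]<.07)&(P[...,0]>.41)&(P[...,0]<.55)&(P[...,1]>-.22)&(P[...,1]<-.09); print("lever",rect(P[m]),P[m].mean(0))
E
```

```text
sign1_mid 0.71 2924 z 0.031 0.0323 0.0336 ((0.5145, -0.0482), (109.8, 50.9), -5.29) mean [ 0.5122 -0.0483  0.0323]
sign1_mid 0.51 955 z 0.0481 0.0583 0.06 ((0.4823, -0.1442), (89.9, 24.7), 36.52) mean [ 0.4855 -0.1444  0.0583]
vacuum_bed 0.72 20818 z 0.0275 0.0362 0.0565 ((0.5554, -0.0127), (277.9, 186.1), -85.64) mean [ 0.5362 -0.032   0.0356]
vacuum_bed 0.37 572 z 0.0053 0.0083 0.01 ((0.4075, -0.2036), (56.1, 16.9), -78.34) mean [ 0.4073 -0.2017  0.0082]
blank_caddy 0.69 3586 z 0.0136 0.0328 0.0366 ((0.5589, -0.3238), (144.0, 117.9), 89.84) mean [ 0.5692 -0.3215  0.0328]
suction_lever 0.62 959 z 0.0481 0.0583 0.06 ((0.4823, -0.1442), (89.9, 24.7), 36.52) mean [ 0.4853 -0.1444  0.0582]
suction_lever 0.37 490 z -0.0005 0.0059 0.0235 ((0.497, -0.4568), (48.5, 28.0), -68.38) mean [ 0.4969 -0.4484  0.0041]
usb_stick 0.85 585 z 0.005 0.0083 0.01 ((0.4075, -0.2036), (56.1, 16.9), -78.34) mean [ 0.4074 -0.2016  0.0082]
eraser 0.75 763 z 0.008 0.0123 0.0139 ((0.412, 0.1215), (54.5, 20.8), -83.45) mean [0.4121 0.1207 0.0123]
eraser 0.39 3051 z 0.0307 0.0323 0.0336 ((0.5157, -0.048), (112.0, 53.2), -4.76) mean [ 0.5123 -0.0482  0.0322]
pump ((0.626, 0.0064), (208.7, 78.9), 86.52)
bed ((0.5606, 0.0169), (213.8, 201.1), 89.26)
caddy ((0.5557, -0.3238), (144.3, 124.3), 89.86)
lever ((0.4843, -0.1468), (89.9, 25.0), 42.07) [ 0.48533234 -0.14432162  0.05809849]
```

```bash
python3 - <<'E'
from h import *
c=cam("wrist"); P=cloud(c)
m=(P[...,2]>.052)&(P[...,2]<.07)&(P[...,0]>.41)&(P[...,0]<.55)&(P[...,1]>-.22)&(P[...,1]<-.09)
q=P[m][:,:2]; a=np.array([.511,-.1225]); r=np.linalg.norm(q-a,axis=1); f=q[(r>.032)]; print(r.max(),len(f))
mm=f.mean(0); w,V=np.linalg.eigh(np.cov((f-mm).T)); v=V[:,1]; v*=-np.sign(v[0]); print("dir",v,np.degrees(np.arctan2(-v[1],-v[0])),"mean",mm, "axis off",np.cross(v,mm-a)*1000, "r",r.max())
dmm=mm-a; print(np.degrees(np.arctan2(-dmm[1],-dmm[0])))
E
```

```text
0.08110217604017504 454
dir [-0.76265374 -0.64680698] 40.30129214950107 mean [ 0.46740305 -0.15980534] axis off 0.2522452462977165 r 0.08110217604017504
40.55317109061692<stdin>:5: DeprecationWarning: Arrays of 2-dimensional vectors are deprecated. Use arrays of 3-dimensional vectors instead. (deprecated in NumPy 2.0)
```

```bash
python3 - <<'E'
from h import *
rel([.4675,-.1594,.10],np.radians(130.4)); rel([.4675,-.1594,.061],np.radians(130.4))
E
```

```text
shift [ 81.3 -60.7 169.7] rot [ 0.    -0.    -0.725] dist 198.0 deg 41.5
shift [ 81.3 -60.7 208.7] rot [ 0.    -0.    -0.725] dist 232.0 deg 41.5
```

arm_command(plan=[[[-0.4,81,-61,150,0,0,-0.725],[-0.4,81,-61,150,0,0,-0.725],[-0.4,81,-61,150,0,0,-0.725],[-0.4,81,-61,150,0,0,-0.725],[-0.4,81,-61,150,0,0,-0.725],[-0.4,81,-61,190,0,0,-0.725],[-0.4,81,-61,208,0,0,-0.725],[-0.4,81,-61,208,0,0,-0.725],[0.2,81,-61,208,0,0,-0.725],[0.8,81,-61,208,0,0,-0.725],[1,81,-61,208,0,0,-0.725],[1,81,-61,208,0,0,-0.725],[1,81,-61,208,0,0,-0.725],[1,81,-61,208,0,0,-0.725],[1,81,-61,208,0,0,-0.725],[1,81,-61,208,0,0,-0.725]]], squeeze=15)

```text
time: 5.3
eef_pos: [0.468, -0.1601, 0.2209]
tcp_rot: [-0.345, 0.939, -0.0, 0.0]
force: [-0.0, -2.5, 2.0]
opening: 0.014
```

```bash
python3 - <<'E'
from h import *
state()
a=np.array([.511,-.1225])
for th in [40.4,32,24,16,8,0,-4.2,-6]:
    t=np.radians(th); g=a-.0575*np.array([np.cos(t),np.sin(t)]); print(th,end=" "); rel([g[0],g[1],.061],np.pi/2+t)
E
```

```text
t 5.3 tcp [ 0.468  -0.1601  0.2209] grasp [ 0.4682 -0.1602  0.0619] xax [-0.762 -0.648 -0.   ] yax [-0.648  0.762 -0.001] z [ 0.001 -0.    -1.   ] F [-0.  -2.5  2. ] op 0.014
40.4 shift [0.4 0.8 0.9] rot [-0.001  0.    -0.001] dist 1.0 deg 0.1
32 shift [-0.2  9.2  0.9] rot [-0.001  0.     0.146] dist 9.0 deg 8.4
24 shift [-1.9 17.   0.9] rot [-0.001  0.     0.285] dist 17.0 deg 16.4
16 shift [-4.7 24.6  0.9] rot [-0.001  0.     0.425] dist 25.0 deg 24.4
8 shift [-8.5 31.6  0.9] rot [-0.001  0.001  0.565] dist 33.0 deg 32.4
0 shift [-13.3  38.1   0.9] rot [-0.001  0.001  0.704] dist 40.0 deg 40.4
-4.2 shift [-16.1  41.2   0.9] rot [-0.001  0.001  0.778] dist 44.0 deg 44.6
-6 shift [-17.4  42.5   0.9] rot [-0.001  0.001  0.809] dist 46.0 deg 46.4
```

Gripped (14 mm). Turn in to shut, slightly past to the end stop.

arm_command(plan=[[[1,0,4.5,0,0,0,0.073],[1,0,9,0,0,0,0.146],[1,-1,13,0,0,0,0.215],[1,-2,17,0,0,0,0.285],[1,-3,21,0,0,0,0.355],[1,-5,24.5,0,0,0,0.425],[1,-6.5,28,0,0,0,0.495],[1,-8.5,31.5,0,0,0,0.565],[1,-11,35,0,0,0,0.635],[1,-13,38,0,0,0,0.704],[1,-16,41,0,0,0,0.778],[1,-17,42.5,0,0,0,0.809],[1,-17,42.5,0,0,0,0.809],[1,-17,42.5,0,0,0,0.809]]])

```text
time: 6.7
eef_pos: [0.4553, -0.1204, 0.2213]
tcp_rot: [0.054, 0.999, -0.003, 0.004]
force: [6.7, -18.0, -11.0]
opening: 0.0139
```

```bash
python3 - <<'E'
from h import *
state()
E
```

```text
t 6.7 tcp [ 0.4553 -0.1204  0.2213] grasp [ 0.4564 -0.1215  0.0624] xax [-0.994  0.107 -0.008] yax [ 0.107  0.994 -0.006] z [ 0.007 -0.007 -1.   ] F [  6.7 -18.  -11. ] op 0.0139
```

arm_command(plan=[[[-0.4,0,-1,0,0,0,0],[-0.4,0,-1,0,0,0,0],[-0.4,0,-1,0,0,0,0],[-0.4,0,-1,0,0,0,0],[-0.4,0,0,-50,0,0,0],[-0.4,0,0,-100,0,0,0],[-0.4,-50,20,-150,0,0,0],[-0.4,-90,20,-200,0,0,0],[-0.4,-90,20,-200,0,0,0],[-0.4,-90,20,-200,0,0,0]]])

```text
time: 7.7
eef_pos: [0.5488, -0.1079, 0.4256]
tcp_rot: [0.053, 0.999, -0.003, 0.007]
force: [-0.0, 0.2, -0.7]
opening: 0.0645
```

```bash
python3 - <<'E'
from h import *
state()
c=cam("wrist"); crop(c,"d1.png",0,384,0,512,1.5); P=cloud(c); d=c["depth"]
m=(P[...,2]>.052)&(P[...,2]<.07)&(P[...,0]>.40)&(P[...,0]<.55)&(P[...,1]>-.22)&(P[...,1]<-.09)
q=P[m][:,:2]; a=np.array([.511,-.1225]); r=np.linalg.norm(q-a,axis=1); f=q[(r>.032)]; mm=f.mean(0)
w,V=np.linalg.eigh(np.cov((f-mm).T)); v=V[:,1]; v*=-np.sign(v[0]); print("lever",np.degrees(np.arctan2(-v[1],-v[0])),mm)
for n in ["sign1_mid","blank1_mid","blank_caddy"]:
    for r in finder.regions_of(n,c)[:3]:
        p=P[r["pixels"]&(d>0)]; zz=np.median(p[:,2]); q=p[abs(p[:,2]-zz)<.004]
        print(n,round(r["score"],2),"z",zz.round(4),rect(q),q.mean(0).round(4))
for n in ["lane2_home","lane3_home","lane1_home","lever_axis","lever_grip","sign1_mid","blank1_mid"]:
    for r in finder.place_of(n,c)[:2]: print(n,round(r["score"],2),at_z(c,r["centre"],.052 if "lever" in n else .03).round(4))
m=(P[...,2]>.05)&(P[...,2]<.06)&(P[...,0]>.55)&(P[...,0]<.66)&(abs(P[...,1]-.02)<.15); print("pump",rect(P[m]))
E
```

```text
t 7.7 tcp [ 0.5488 -0.1079  0.4256] grasp [ 0.5511 -0.1091  0.2666] xax [-0.994  0.105 -0.015] yax [ 0.105  0.994 -0.006] z [ 0.014 -0.008 -1.   ] F [-0.   0.2 -0.7] op 0.0645
lever -5.1435335742763435 [ 0.45377448 -0.11993472]
sign1_mid 0.71 z 0.0323 ((0.5152, -0.0484), (111.3, 52.7), -5.59) [ 0.5126 -0.0482  0.0323]
blank1_mid 0.65 z 0.0321 ((0.5483, -0.3565), (109.5, 51.5), 0.02) [ 0.5455 -0.3557  0.0321]
blank_caddy 0.61 z 0.0326 ((0.5582, -0.324), (144.3, 119.5), 89.89) [ 0.5706 -0.3236  0.0331]
lane2_home 0.7 [ 0.4474 -0.1203  0.03  ]
lane2_home 0.63 [0.5267 0.0133 0.03  ]
lane3_home 0.79 [0.5257 0.0745 0.03  ]
lane1_home 0.28 [ 0.4917 -0.4287  0.03  ]
lever_axis 0.81 [ 0.5091 -0.1264  0.052 ]
lever_grip 0.93 [ 0.4502 -0.1204  0.052 ]
sign1_mid 0.76 [ 0.5166 -0.0464  0.03  ]
blank1_mid 0.55 [ 0.5456 -0.3526  0.03  ]
blank1_mid 0.17 [ 0.6452 -0.1818  0.03  ]
pump ((0.6278, 0.0068), (207.6, 78.9), 85.78)
```

View pics/d1.png

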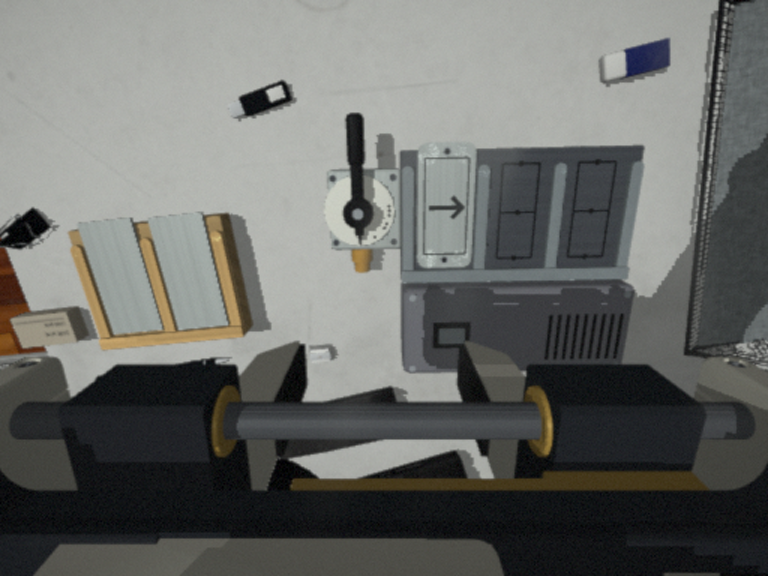

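```bash
python3 - <<'E'
from h import *
rel([.530,-.0495,.057],np.radians(85.3))
E
```

```text
shift [ 23.   58.6 205.1] rot [-0.006  0.007 -0.026] dist 215.0 deg 1.6
```

arm_command(plan=[[[1,23,58.6,150,-0.006,0.007,-0.026],[1,23,58.6,150,-0.006,0.007,-0.026],[1,23,58.6,150,-0.006,0.007,-0.026],[1,23,58.6,150,-0.006,0.007,-0.026],[1,23,58.6,150,-0.006,0.007,-0.026],[1,23,58.6,150,-0.006,0.007,-0.026],[1,23,58.6,190,-0.006,0.007,-0.026],[1,23,58.6,205,-0.006,0.007,-0.026],[1,23,58.6,205,-0.006,0.007,-0.026],[1,23,58.6,205,-0.006,0.007,-0.026]]])

```text
time: 9.25
eef_pos: [0.5311, -0.0505, 0.218]
tcp_rot: [0.041, 0.999, -0.0, 0.001]
force: [-0.2, -0.3, -0.7]
opening: 0.0006
```

arm_command(plan=[[[1,0,0,2,0,0,0],[1,0,0,4,0,0,0],[1,0,0,5,0,0,0],[1,0,0,6,0,0,0],[1,0,0,6,0,0,0]]])

```text
time: 9.75
eef_pos: [0.5311, -0.0505, 0.2119]
tcp_rot: [0.041, 0.999, -0.0, 0.001]
force: [0.8, -0.9, 0.1]
opening: 0.0001
```

```bash
python3 - <<'E'
from h import *
state()
E
```

```text
t 9.75 tcp [ 0.5311 -0.0505  0.2119] grasp [ 0.5316 -0.0506  0.0529] xax [-0.997  0.083 -0.003] yax [ 0.083  0.997 -0.   ] z [ 0.003 -0.001 -1.   ] F [ 0.8 -0.9  0.1] op 0.0001
```

Tip at 34 mm; no contact yet.

arm_command(plan=[[[1,0,0,1,0,0,0],[1,0,0,2,0,0,0],[1,0,0,3,0,0,0],[1,0,0,3,0,0,0]]])

```text
time: 10.15
eef_pos: [0.5313, -0.0506, 0.2102]
tcp_rot: [0.042, 0.999, 0.0, 0.002]
force: [-4.8, 0.6, 19.8]
opening: 0.0004
```

arm_command(plan=[[[1,2,0,0.9,0,0,0],[1,5,0,0.9,0,0,0],[1,9,0,0.9,0,0,0],[1,13,0,0.9,0,0,0],[1,17,0,0.9,0,0,0],[1,21,0,0.9,0,0,0],[1,25,0,0.9,0,0,0],[1,29,0,0.9,0,0,0],[1,33,0,0.9,0,0,0],[1,37,0,0.9,0,0,0],[1,41,0,0.9,0,0,0],[1,44,0,0.9,0,0,0],[1,45,0,0.9,0,0,0]]])

```text
time: 11.45
eef_pos: [0.4878, -0.0471, 0.2103]
tcp_rot: [0.042, 0.999, 0.0, 0.004]
force: [2.4, -0.0, 9.4]
opening: 0.0003
```

arm_command(plan=[[[1,0,0,-20,0,0,0],[1,0,0,-60,0,0,0],[-0.4,-50,0,-110,0,0,0],[-0.4,-80,0,-140,0,0,0],[-0.4,-80,0,-150,0,0,0],[-0.4,-80,0,-150,0,0,0]]])

```text
time: 12.05
eef_pos: [0.5685, -0.054, 0.3637]
tcp_rot: [0.042, 0.999, 0.0, 0.007]
force: [-0.1, 0.0, 0.2]
opening: 0.0274
```

```bash
cat > look.py <<'E'
import sys
from h import *
state()
c=cam("wrist"); crop(c,sys.argv[1],0,384,0,512,1.5); P=cloud(c); d=c["depth"]
for n in sys.argv[2:]:
    for r in finder.regions_of(n,c)[:3]:
        p=P[r["pixels"]&(d>0)]
        if len(p)<20: continue
        zz=np.median(p[:,2]); q=p[abs(p[:,2]-zz)<.004]
        print(n,round(r["score"],2),"z",zz.round(4),rect(q),q.mean(0).round(4),len(q))
    for r in finder.place_of(n,c)[:3]: print("  place",round(r["score"],2),at_z(c,r["centre"],.03).round(4))
E
python3 look.py e1.png sign1_mid
```

```text
t 12.05 tcp [ 0.5685 -0.054   0.3637] grasp [ 0.5707 -0.0541  0.2047] xax [-0.996  0.083 -0.014] yax [0.083 0.997 0.001] z [ 0.014 -0.    -1.   ] F [-0.1  0.   0.2] op 0.0274
  place 0.92 [ 0.4744 -0.0421  0.03  ]
```

View pics/e1.png

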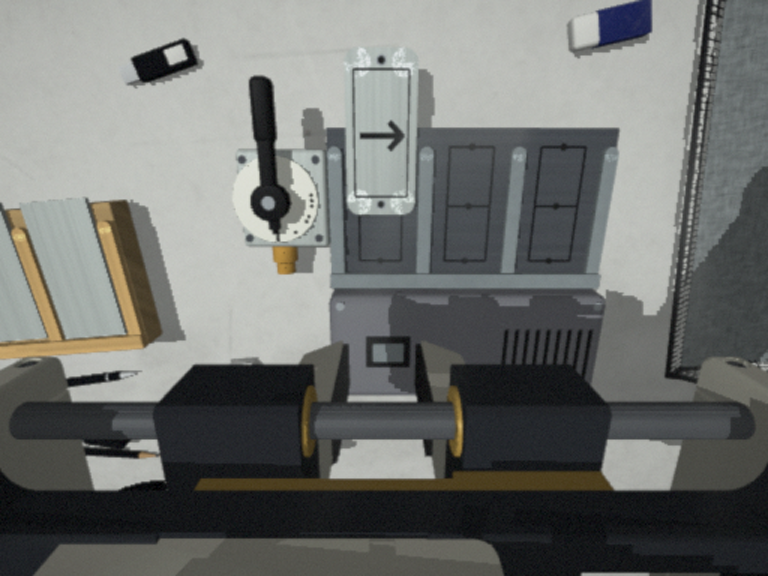

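```bash
cat > plate.py <<'E'
import sys
from h import *
# plate.py cam name cx cy zc [bright]: rect of points near plate top height
def plate(c,cx,cy,z,dz=.0025,rad=.075,thr=None):
    P=cloud(c); m=(abs(P[...,2]-z)<dz)&(np.hypot(P[...,0]-cx,P[...,1]-cy)<rad)&(c["depth"]>0)
    if thr: m&=c["frame"].mean(-1)>thr
    n,l,s,_=cv2.connectedComponentsWithStats(m.astype(np.uint8)); k=1+np.argmax(s[1:,4]); 
    return rect(P[l==k]),P[l==k].mean(0).round(4),s[k,4]
if __name__=="__main__":
    c=cam("wrist"); print(plate(c,float(sys.argv[1]),float(sys.argv[2]),float(sys.argv[3]),thr=float(sys.argv[4]) if len(sys.argv)>4 else None))
E
python3 - <<'E'
from h import *; from plate import plate
c=cam("wrist"); print(c["frame"][90,255],c["frame"][110,235],c["frame"][120,300],c["frame"][60,200])
print(plate(c,.472,-.0445,.032,thr=100)); print(plate(c,.472,-.0445,.032,thr=130))
E
```

```text
[177 185 181] [129 136 134] [75 79 83] [195 199 192]
(((0.4714, -0.0455), (110.1, 51.3), -4.99), array([ 0.4685, -0.0449,  0.0323]), np.int32(5002))
(((0.4715, -0.0451), (110.1, 50.1), -4.97), array([ 0.4684, -0.045 ,  0.0323]), np.int32(4678))
```

```bash
python3 - <<'E'
from h import *
rel([.4472,-.0431,.11],np.radians(85.0));rel([.4472,-.0431,.044],np.radians(85.0))
E
```

```text
shift [119.    0.6  90. ] rot [0.001 0.005 0.004] dist 149.0 deg 0.4
shift [119.4   0.5 156. ] rot [0.001 0.005 0.004] dist 196.0 deg 0.4
```

arm_command(plan=[[[-0.43,119,0.5,60,0,0.005,0.004],[-0.43,119,0.5,60,0,0.005,0.004],[-0.43,119,0.5,60,0,0.005,0.004],[-0.43,119,0.5,90,0,0.005,0.004],[-0.43,119,0.5,110,0,0.005,0.004],[-0.43,119,0.5,130,0,0.005,0.004],[-0.43,119,0.5,145,0,0.005,0.004],[-0.43,119,0.5,156,0,0.005,0.004],[-0.43,119,0.5,156,0,0.005,0.004]]])

```text
time: 13.15
eef_pos: [0.4464, -0.0432, 0.2016]
tcp_rot: [0.044, 0.999, 0.0, -0.002]
force: [0.1, -0.3, -1.2]
opening: 0.0657
```

```bash
python3 look.py e2.png
```

```text
t 13.15 tcp [ 0.4464 -0.0432  0.2016] grasp [ 0.4459 -0.0431  0.0426] xax [-0.996  0.088  0.003] yax [0.088 0.996 0.   ] z [-0.003  0.    -1.   ] F [ 0.1 -0.3 -1.2] op 0.0657
```

View pics/e2.png

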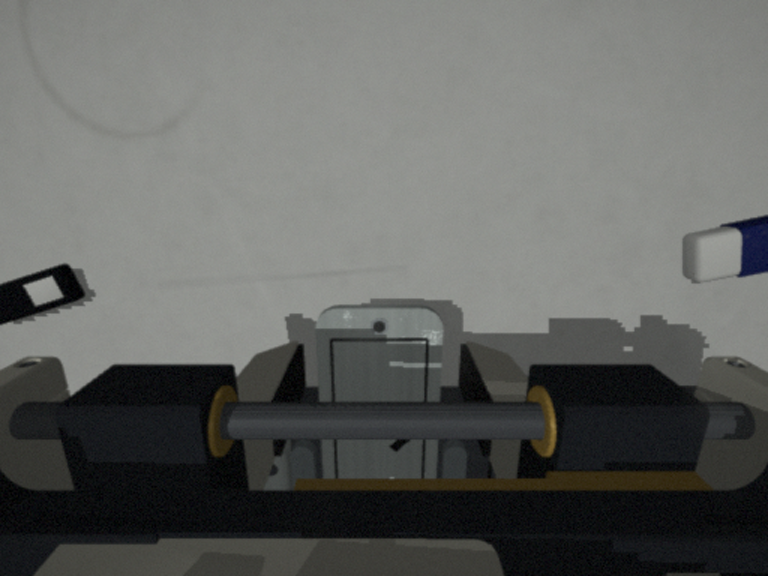

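arm_command(plan=[[[0,0,0,0,0,0,0],[1,0,0,0,0,0,0],[1,0,0,0,0,0,0],[1,0,0,0,0,0,0],[1,0,0,0,0,0,0],[1,0,0,0,0,0,0],[1,0,0,0,0,0,0]]], squeeze=30)

```text
time: 13.9
eef_pos: [0.447, -0.0432, 0.2025]
tcp_rot: [0.044, 0.999, 0.0, -0.001]
force: [0.4, -0.3, 3.4]
opening: 0.0493
```

arm_command(plan=[[[1,0,0,-5,0,0,0],[1,0,0,-15,0,0,0],[1,0,0,-35,0,0,0],[1,0,0,-60,0,0,0],[1,0,0,-85,0,0,0],[1,0,0,-85,0,0,0]]])

```text
time: 14.5
eef_pos: [0.448, -0.0436, 0.2906]
tcp_rot: [0.044, 0.999, 0.001, 0.002]
force: [1.2, 0.2, 0.1]
opening: 0.049
```

```bash
python3 - <<'E'
from h import *
state()
c=cam("wrist"); crop(c,"e3.png",0,384,0,512,1.5)
c=cam("top"); 
P=cloud(c)
for r in finder.place_of("out_tray",c)[:1]: print(r["score"],at_z(c,r["centre"],0.0),at_z(c,r["centre"],0.013))
r=finder.regions_of("out_tray",c)[0]; p=P[r["pixels"]]; q=p[abs(p[:,2]-.013)<.006]; print(rect(q),q.mean(0))
crop(c,"e3t.png",120,260,60,300,3)
E
```

```text
t 14.5 tcp [ 0.448  -0.0436  0.2906] grasp [ 0.4485 -0.0434  0.1316] xax [-0.996  0.088 -0.003] yax [0.088 0.996 0.001] z [ 0.003  0.001 -1.   ] F [1.2 0.2 0.1] op 0.049
0.98 [0.52266495 0.31062839 0.        ] [0.52021378 0.30635909 0.013     ]
((0.5286, 0.3066), (316.4, 252.3), 2.14) [0.52383194 0.31443365 0.01222087]
```

View pics/e3.png

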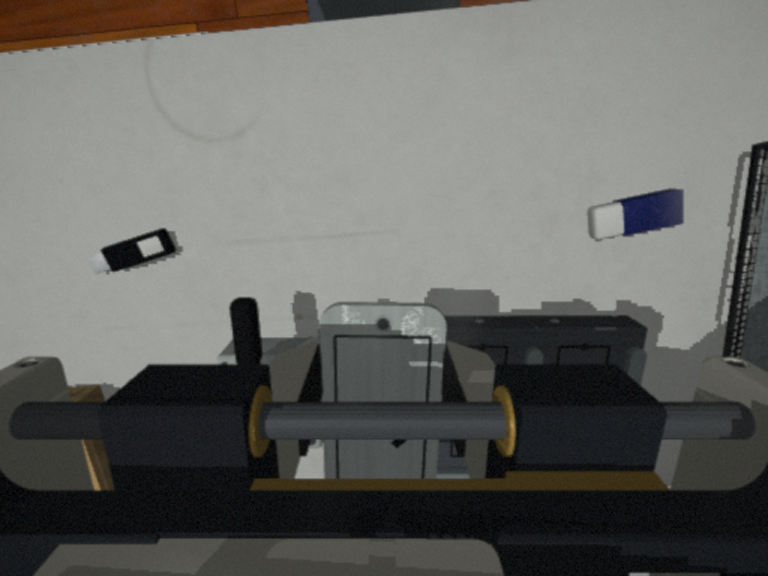

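View pics/e3t.png

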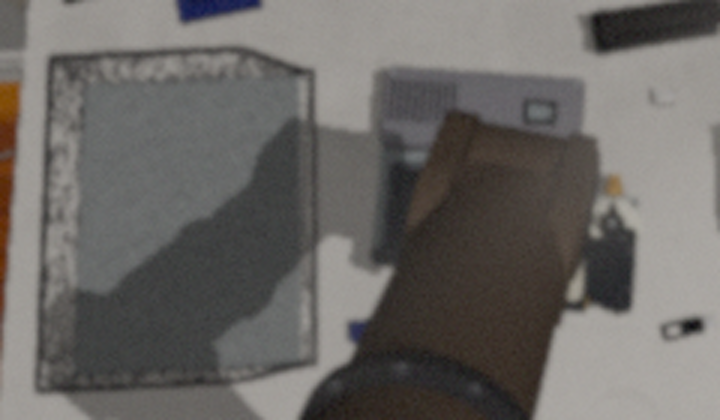

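```bash
python3 - <<'E'
from h import *
rel([.4955,.30,.12],np.radians(87.0));rel([.4955,.30,.0345],np.radians(87.0))
E
```

```text
shift [-18.6 346.1   8.3] rot [ 0.    -0.002 -0.035] dist 347.0 deg 2.0
shift [-18.8 346.1  93.8] rot [ 0.    -0.002 -0.035] dist 359.0 deg 2.0
```

arm_command(plan=[[[1,-2,15,0,0,0,0],[1,-4,45,0,0,0,0],[1,-6,80,0,0,0,0],[1,-8,115,0,0,0,-0.01],[1,-10,150,0,0,0,-0.01],[1,-12,185,0,0,0,-0.02],[1,-14,220,0,0,0,-0.03],[1,-16,255,0,0,0,-0.035],[1,-18,290,0,0,0,-0.035],[1,-18,320,0,0,0,-0.035],[1,-18,340,0,0,0,-0.035],[1,-18.8,346,10,0,0,-0.035],[1,-18.8,346,30,0,0,-0.035],[1,-18.8,346,50,0,-0.002,-0.035],[1,-18.8,346,65,0,-0.002,-0.035],[1,-18.8,346,78,0,-0.002,-0.035],[1,-18.8,346,86,0,-0.002,-0.035],[1,-18.8,346,90,0,-0.002,-0.035],[1,-18.8,346,92,0,-0.002,-0.035],[1,-18.8,346,92,0,-0.002,-0.035]]])

```text
time: 16.7
eef_pos: [0.4957, 0.2999, 0.1955]
tcp_rot: [0.026, 1.0, 0.0, 0.0]
force: [0.2, 0.1, -1.7]
opening: 0.049
```

```bash
python3 look.py f1.png
```

```text
t 16.7 tcp [0.4957 0.2999 0.1955] grasp [0.4957 0.3    0.0365] xax [-0.999  0.053 -0.   ] yax [0.053 0.999 0.001] z [ 0.     0.001 -1.   ] F [ 0.2  0.1 -1.7] op 0.049
```

View pics/f1.png

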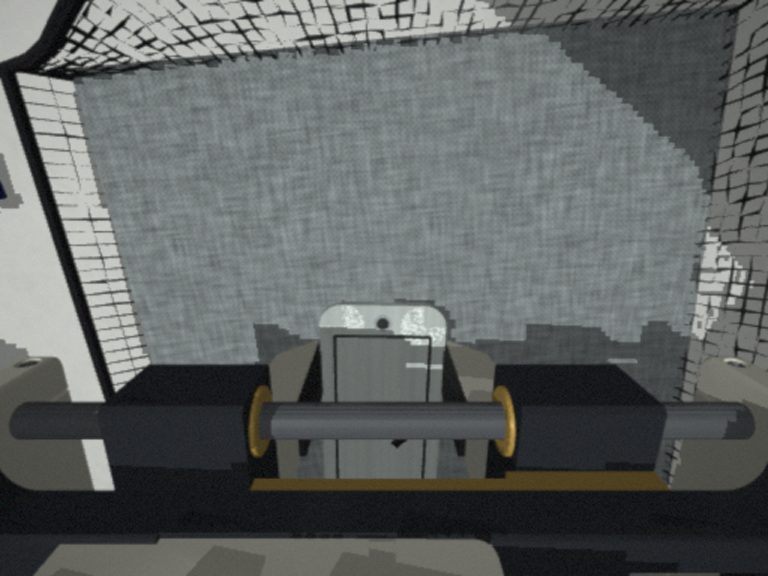

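arm_command(plan=[[[1,0,0,1.5,0,0,0],[1,0,0,3,0,0,0],[1,0,0,3.5,0,0,0],[1,0,0,3.5,0,0,0],[-0.4,0,0,3.5,0,0,0],[-0.4,0,0,3.5,0,0,0],[-0.4,0,0,3.5,0,0,0],[-0.4,0,0,3.5,0,0,0],[-0.4,0,0,-20,0,0,0],[-0.4,0,0,-60,0,0,0],[-0.4,-40,0,-100,0,0,0],[-0.4,-60,0,-100,0,0,0]]])

```text
time: 17.95
eef_pos: [0.558, 0.2971, 0.3008]
tcp_rot: [0.026, 1.0, 0.002, 0.003]
force: [1.1, 0.3, 0.8]
opening: 0.0642
```

```bash
python3 look.py f2.png sign1_mid; python3 plate.py .52 .3 .017 
```

```text
t 17.95 tcp [0.558  0.2971 0.3008] grasp [0.5591 0.2979 0.1418] xax [-0.999  0.052 -0.007] yax [0.052 0.999 0.005] z [ 0.007  0.005 -1.   ] F [1.1 0.3 0.8] op 0.0642
  place 0.64 [0.5172 0.2989 0.03  ]
  place 0.33 [0.5251 0.3166 0.03  ]
(((0.5213, 0.2995), (111.5, 51.4), -3.21), array([0.5173, 0.2999, 0.0173]), np.int32(6015))
```

View pics/f2.png

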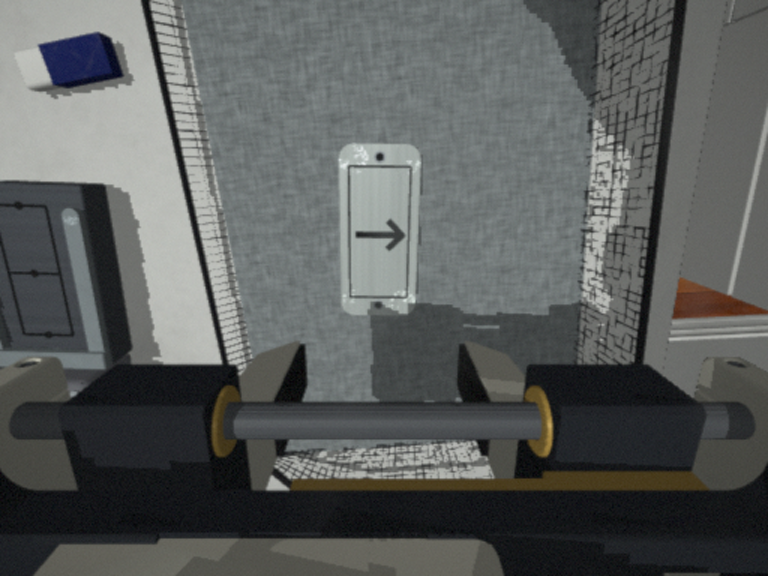

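```bash
python3 - <<'E'
from h import *
rel([.57,-.30,.24],np.radians(90))
E
```

```text
shift [ -46.1 -594.8 -104.1] rot [ 0.001 -0.    -0.053] dist 606.0 deg 3.0
```

arm_command(plan=[[[0.2,-10,-40,-60,0,0,-0.05],[0.2,-43,-597,-100,0,0,-0.05],[0.2,-43,-597,-100,0,0,-0.05],[0.2,-43,-597,-100,0,0,-0.05],[0.2,-43,-597,-100,0,0,-0.05],[0.2,-43,-597,-100,0,0,-0.05],[0.2,-43,-597,-100,0,0,-0.05],[0.2,-43,-597,-100,0,0,-0.05],[0.2,-43,-597,-100,0,0,-0.05],[0.2,-43,-597,-100,0,0,-0.05],[0.2,-43,-597,-100,0,0,-0.05],[0.2,-43,-597,-100,0,0,-0.05],[0.2,-43,-597,-100,0,0,-0.05],[0.2,-43,-597,-100,0,0,-0.05],[0.2,-43,-597,-100,0,0,-0.05],[0.2,-43,-597,-100,0,0,-0.05]]])

```text
time: 19.75
eef_pos: [0.567, -0.2999, 0.394]
tcp_rot: [0.0, 1.0, 0.001, -0.001]
force: [1.0, -0.3, -0.8]
opening: 0.0367
```

```bash
python3 look.py g1.png blank1_mid blank_caddy; python3 plate.py .545 -.357 .032;  python3 plate.py .545 -.290 .032
```

```text
t 19.75 tcp [ 0.567  -0.2999  0.394 ] grasp [ 0.5668 -0.2995  0.235 ] xax [-1.     0.001  0.001] yax [0.001 1.    0.003] z [-0.001  0.003 -1.   ] F [ 1.  -0.3 -0.8] op 0.0367
  place 0.9 [ 0.5477 -0.357   0.03  ]
blank_caddy 0.98 z 0.0332 ((0.5593, -0.3245), (142.5, 116.6), 89.87) [ 0.5756 -0.3253  0.0339] 2827
  place 0.84 [ 0.5517 -0.3195  0.03  ]
  place 0.46 [ 0.5514 -0.2908  0.03  ]
(((0.5508, -0.3329), (113.0, 101.5), -0.23), array([ 0.5474, -0.3365,  0.0324]), np.int32(5872))
(((0.5512, -0.3081), (113.3, 112.8), 88.69), array([ 0.5495, -0.3067,  0.0324]), np.int32(6340))
```

View pics/g1.png

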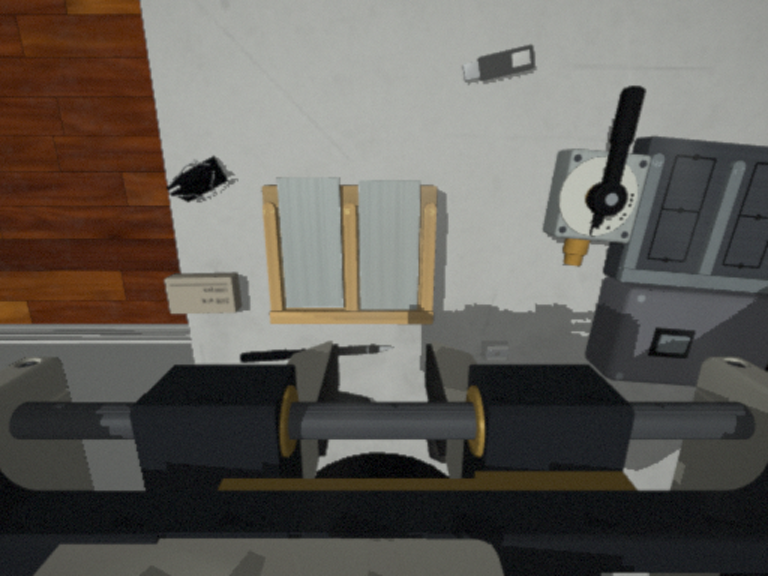

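```bash
cat > bl.py <<'E'
from h import *
def blanks(c,z=.032,box=(.35,.66,-.45,-.2),dz=.003):
    P=cloud(c); f=c["frame"].astype(int)
    m=(abs(P[...,2]-z)<dz)&(f[...,2]>=f[...,0]-8)&(f.mean(-1)>60)&(P[...,0]>box[0])&(P[...,0]<box[1])&(P[...,1]>box[2])&(P[...,1]<box[3])
    n,l,s,_=cv2.connectedComponentsWithStats(m.astype(np.uint8))
    for k in range(1,n):
        if s[k,4]>400: print(rect(P[l==k]),P[l==k].mean(0).round(4),s[k,4])
if __name__=="__main__": 
    state(); blanks(cam("wrist"))
E
python3 bl.py; python3 - <<'E'
from h import *
rel([.565,-.291,.057],np.radians(90))
E
```

```text
t 20.1 tcp [ 0.5668 -0.3015  0.395 ] grasp [ 0.5668 -0.3013  0.236 ] xax [-1.     0.002  0.   ] yax [0.002 1.    0.001] z [-0.     0.001 -1.   ] F [-0.8 -0.3  0.3] op 0.0365
((0.5488, -0.3568), (109.8, 49.6), 0.05) [ 0.5457 -0.3568  0.0322] 3364
((0.5512, -0.292), (109.3, 49.6), -0.17) [ 0.5481 -0.2918  0.0323] 3352
shift [  1.8  10.5 179. ] rot [ 0.001 -0.    -0.003] dist 179.0 deg 0.2
```

arm_command(plan=[[[1,1,10,140,0,0,0],[1,1,10,140,0,0,0],[1,1,10,140,0,0,0],[1,1,10,165,0,0,0],[1,1,10,175,0,0,0],[1,1,10,180,0,0,0],[1,1,10,180,0,0,0]]])

```text
time: 20.85
eef_pos: [0.5661, -0.2919, 0.2156]
tcp_rot: [0.001, 1.0, 0.0, 0.0]
force: [0.4, -0.7, 0.7]
opening: 0.0004
```

arm_command(plan=[[[1,0,0,1,0,0,0],[1,0,0,2,0,0,0],[1,0,0,3,0,0,0],[1,0,0,4,0,0,0],[1,0,0,4,0,0,0]]])

```text
time: 21.35
eef_pos: [0.5661, -0.2918, 0.2117]
tcp_rot: [0.001, 1.0, 0.0, 0.0]
force: [-0.5, 0.0, 0.0]
opening: 0.0006
```

arm_command(plan=[[[1,0,0,1,0,0,0],[1,0,0,2,0,0,0],[1,0,0,2.7,0,0,0],[1,0,0,2.7,0,0,0]]])

```text
time: 21.75
eef_pos: [0.5664, -0.2921, 0.2103]
tcp_rot: [0.002, 1.0, 0.0, 0.001]
force: [-3.3, 2.0, 13.9]
opening: 0.0006
```

arm_command(plan=[[[1,2,0,0.9,0,0,0],[1,5,0,0.9,0,0,0],[1,9,0,0.9,0,0,0],[1,13,0,0.9,0,0,0],[1,17,0,0.9,0,0,0],[1,21,0,0.9,0,0,0],[1,25,0,0.9,0,0,0],[1,29,0,0.9,0,0,0],[1,33,0,0.9,0,0,0],[1,37,0,0.9,0,0,0],[1,41,0,0.9,0,0,0],[1,44,0,0.9,0,0,0],[1,45,0,0.9,0,0,0]]])

```text
time: 23.05
eef_pos: [0.522, -0.2925, 0.2104]
tcp_rot: [0.002, 1.0, -0.001, 0.003]
force: [1.3, -0.9, 6.9]
opening: 0.0003
```

arm_command(plan=[[[1,0,0,-20,0,0,0],[1,0,0,-60,0,0,0],[-0.4,-40,0,-110,0,0,0],[-0.4,-50,0,-140,0,0,0],[-0.4,-50,0,-150,0,0,0],[-0.4,-50,0,-150,0,0,0]]])

```text
time: 23.65
eef_pos: [0.5716, -0.2927, 0.3621]
tcp_rot: [0.001, 1.0, -0.001, 0.004]
force: [0.6, 0.0, -0.5]
opening: 0.0279
```

```bash
python3 bl.py;  python3 look.py g2.png
```

```text
t 23.65 tcp [ 0.5716 -0.2927  0.3621] grasp [ 0.5728 -0.2931  0.2031] xax [-1.     0.003 -0.008] yax [ 0.003  1.    -0.002] z [ 0.008 -0.002 -1.   ] F [ 0.6  0.  -0.5] op 0.0279
((0.5065, -0.2925), (109.1, 50.1), 0.03) [ 0.5036 -0.2925  0.0323] 4696
((0.5487, -0.3568), (109.2, 49.9), 0.05) [ 0.5454 -0.3568  0.0322] 4134
t 23.7 tcp [ 0.5707 -0.2925  0.3602] grasp [ 0.5715 -0.2927  0.2012] xax [-1.     0.003 -0.005] yax [ 0.003  1.    -0.001] z [ 0.005 -0.001 -1.   ] F [-0.8  0.1 -0.4] op 0.0318
```

View pics/g2.png

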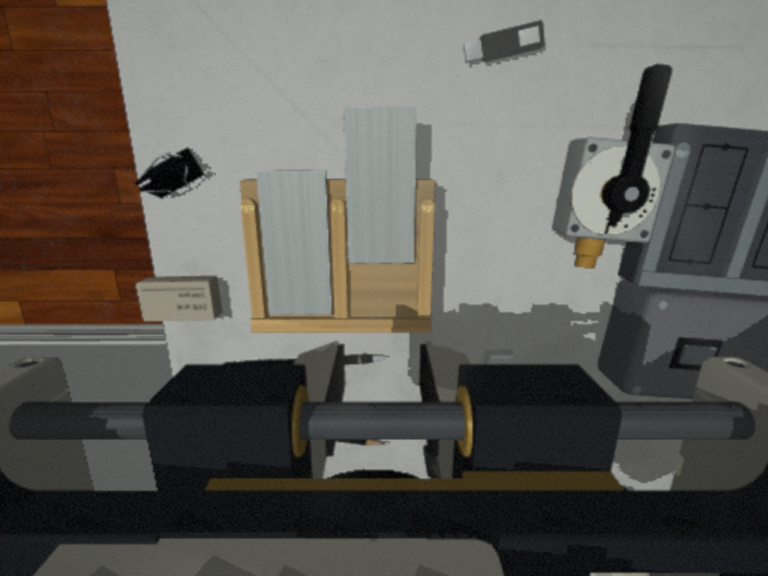

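```bash
python3 - <<'E'
from h import *
rel([.4780,-.2925,.0435],np.radians(90))
E
```

```text
shift [ 92.7  -0.4 156.5] rot [-0.     0.003 -0.004] dist 182.0 deg 0.3
```

arm_command(plan=[[[-0.37,92.5,-0.5,60,0,0.003,0],[-0.37,92.5,-0.5,60,0,0.003,0],[-0.37,92.5,-0.5,80,0,0.003,0],[-0.37,92.5,-0.5,110,0,0.003,0],[-0.37,92.5,-0.5,135,0,0.003,0],[-0.37,92.5,-0.5,148,0,0.003,0],[-0.37,92.5,-0.5,156,0,0.003,0],[-0.37,92.5,-0.5,156,0,0.003,0],[-0.37,92.5,-0.5,156,0,0.003,0]]])

```text
time: 24.65
eef_pos: [0.4784, -0.2928, 0.2034]
tcp_rot: [0.002, 1.0, -0.0, 0.0]
force: [-0.4, -0.1, -0.1]
opening: 0.063
```

arm_command(plan=[[[0,0,0,0,0,0,0],[1,0,0,0,0,0,0],[1,0,0,0,0,0,0],[1,0,0,0,0,0,0],[1,0,0,0,0,0,0],[1,0,0,0,0,0,0],[1,0,0,0,0,0,0]]], squeeze=30)

```text
time: 25.35
eef_pos: [0.4787, -0.293, 0.2037]
tcp_rot: [0.002, 1.0, -0.001, 0.001]
force: [0.6, 0.0, 4.6]
opening: 0.0494
```

arm_command(plan=[[[1,0,0,-5,0,0,0],[1,0,0,-15,0,0,0],[1,0,0,-35,0,0,0],[1,0,0,-60,0,0,0],[1,0,0,-85,0,0,0],[1,0,0,-85,0,0,0]]])

```text
time: 25.95
eef_pos: [0.4791, -0.2937, 0.2921]
tcp_rot: [0.002, 1.0, -0.002, 0.003]
force: [0.9, -0.6, -1.3]
opening: 0.0491
```

```bash
python3 look.py g3.png
```

```text
t 25.95 tcp [ 0.4791 -0.2937  0.2921] grasp [ 0.48   -0.2942  0.1331] xax [-1.     0.004 -0.006] yax [ 0.004  1.    -0.003] z [ 0.006 -0.003 -1.   ] F [ 0.9 -0.6 -1.3] op 0.0491
```

View pics/g3.png

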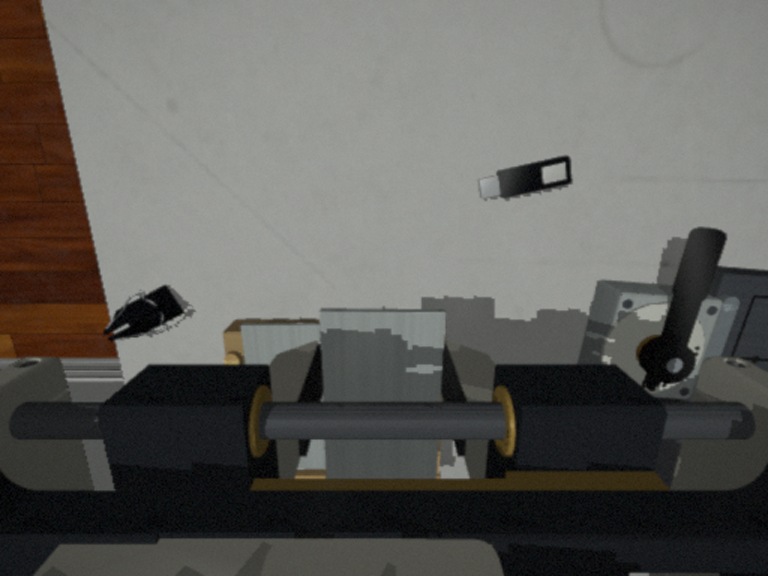

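```bash
python3 - <<'E'
from h import *
rel([.392,-.0383,.12],np.radians(85));rel([.392,-.0383,.046],np.radians(85))
E
```

```text
shift [ 87.8 254.5  10.6] rot [-0.002  0.004  0.084] dist 269.0 deg 4.8
shift [ 88.1 254.7  84.6] rot [-0.002  0.004  0.084] dist 282.0 deg 4.8
```

arm_command(plan=[[[1,8,15,0,0,0,0.01],[1,20,45,0,0,0,0.03],[1,32,80,0,0,0,0.05],[1,44,115,0,0,0,0.07],[1,56,150,0,0,0,0.084],[1,68,185,0,0.004,0,0.084],[1,78,220,5,0,0.004,0.084],[1,88,245,10,0,0.004,0.084],[1,88,254.5,20,0,0.004,0.084],[1,88,254.5,40,0,0.004,0.084],[1,88,254.5,55,0,0.004,0.084],[1,88,254.5,60,0,0.004,0.084],[1,88,254.5,60,0,0.004,0.084]]])

```text
time: 27.3
eef_pos: [0.3917, -0.039, 0.2288]
tcp_rot: [0.044, 0.999, -0.001, -0.001]
force: [-0.2, 0.3, -1.2]
opening: 0.0493
```

```bash
python3 look.py h1.png; python3 - <<'E'
from h import *
rel([.392,-.0383,.046],np.radians(85)); rel([.4496,-.0433,.046],np.radians(85))
c=cam("wrist"); P=cloud(c)
for p in [(215,230),(215,250),(215,270),(240,230),(240,270),(315,240),(315,265),(300,250)]: print(p,P[p].round(4))
E
```

```text
t 27.3 tcp [ 0.3917 -0.039   0.2288] grasp [ 0.3914 -0.0394  0.0698] xax [-0.996  0.089  0.002] yax [ 0.089  0.996 -0.003] z [-0.002 -0.003 -1.   ] F [-0.2  0.3 -1.2] op 0.0493
shift [ 0.   0.7 24.4] rot [-0.002 -0.001 -0.002] dist 24.0 deg 0.2
shift [-57.8   0.9  24.3] rot [-0.002 -0.001 -0.002] dist 63.0 deg 0.2
(215, 230) [ 0.3683 -0.0507  0.0582]
(215, 250) [ 0.3694 -0.0389  0.0581]
(215, 270) [ 0.3706 -0.0271  0.0576]
(240, 230) [ 0.385  -0.0528  0.0572]
(240, 270) [ 0.3873 -0.0283  0.0569]
(315, 240) [ 0.4409 -0.0525  0.0572]
(315, 265) [ 0.4424 -0.0357  0.0572]
(300, 250) [ 0.4295 -0.0447  0.0573]
```

View pics/h1.png

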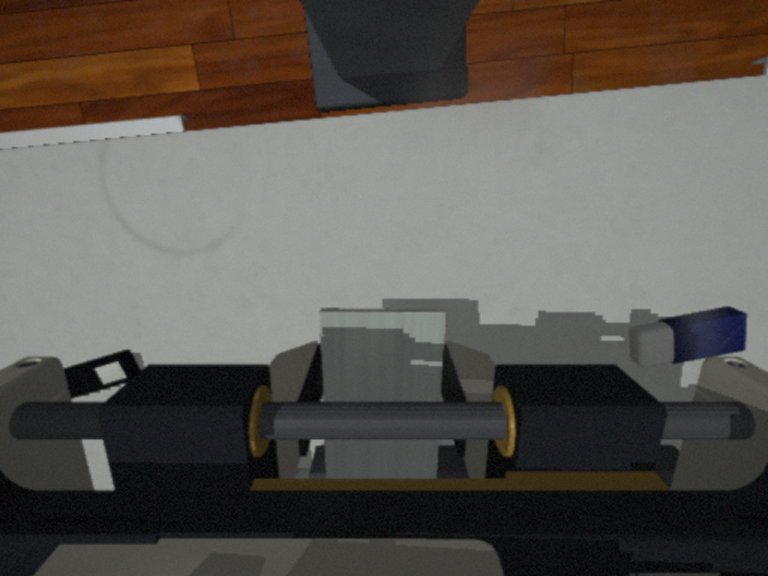

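arm_command(plan=[[[1,0,0.7,10,0,0,0],[1,0,0.7,18,0,0,0],[1,0,0.7,22,0,0,0],[1,0,0.7,23.3,0,0,0],[1,0,0.7,23.3,0,0,0]]])

```text
time: 27.9
eef_pos: [0.3921, -0.0383, 0.2062]
tcp_rot: [0.044, 0.999, -0.001, -0.0]
force: [0.0, -0.1, -0.3]
opening: 0.0495
```

arm_command(plan=[[[1,-4,0,0,0,0,0],[1,-8,0,0,0,0,0],[1,-13,0,0,0,0,0],[1,-18,0,0,0,0,0],[1,-23,0,0,0,0,0],[1,-28,0,0,0,0,0],[1,-33,0,0,0,0,0],[1,-38,0,0,0,0,0]]])

```text
time: 28.7
eef_pos: [0.4304, -0.0417, 0.2062]
tcp_rot: [0.044, 0.999, -0.001, -0.0]
force: [-0.4, 0.6, -0.7]
opening: 0.0489
```

arm_command(plan=[[[1,-5,0,0.5,0,0,0],[1,-10,0,1,0,0,0],[1,-15,0,1.5,0,0,0],[1,-19,0,2,0,0,0],[1,-19,0,2,0,0,0]]])

```text
time: 29.2
eef_pos: [0.45, -0.0435, 0.2042]
tcp_rot: [0.044, 0.999, -0.001, 0.0]
force: [0.1, 0.1, 0.1]
opening: 0.0489
```

Release to 63 mm, rise, look.

arm_command(plan=[[[-0.38,0,0,0.5,0,0,0],[-0.38,0,0,0.5,0,0,0],[-0.38,0,0,0.5,0,0,0],[-0.38,0,0,0.5,0,0,0],[-0.38,0,0,-30,0,0,0],[-0.38,0,0,-70,0,0,0],[-0.38,-50,0,-120,0,0,0],[-0.38,-90,0,-150,0,0,0],[-0.38,-90,0,-150,0,0,0]]])

```text
time: 30.1
eef_pos: [0.5428, -0.0512, 0.3579]
tcp_rot: [0.044, 0.999, -0.001, 0.003]
force: [0.4, 1.5, -0.3]
opening: 0.0634
```

```bash
python3 look.py h2.png; python3 - <<'E'
from bl import *
blanks(cam("wrist"),box=(.35,.66,-.09,.03),dz=.0025)
E
```

```text
t 30.1 tcp [ 0.5428 -0.0512  0.3579] grasp [ 0.5439 -0.0516  0.1989] xax [-0.996  0.088 -0.007] yax [ 0.088  0.996 -0.002] z [ 0.007 -0.003 -1.   ] F [ 0.4  1.5 -0.3] op 0.0634
((0.498, -0.0417), (148.8, 63.8), -4.68) [ 0.4814 -0.0414  0.0324] 5590
((0.5313, -0.0788), (107.1, 46.8), 22.03) [ 0.5215 -0.0813  0.0331] 793
```

View pics/h2.png

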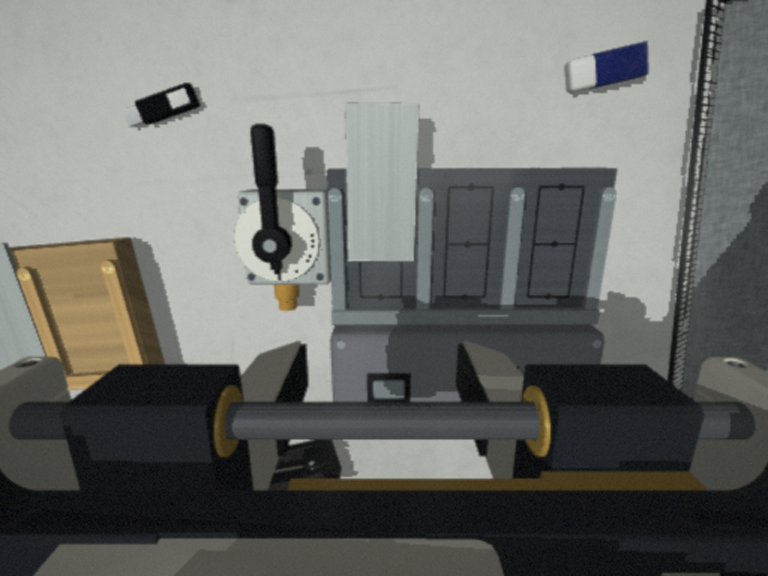

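```bash
python3 - <<'E'
from h import *
rel([.403,-.0393,.042],np.radians(85))
E
```

```text
shift [140.3   0.  154.5] rot [-0.002  0.005 -0.001] dist 209.0 deg 0.3
```

arm_command(plan=[[[1,60,0,40,0,0,0],[1,110,0,60,0,0.003,0],[1,142,-0.5,80,0,0.006,0.002],[1,142,-0.5,100,0,0.006,0.002],[1,142,-0.5,130,0,0.006,0.002],[1,142,-0.5,148,0,0.006,0.002],[1,142,-0.5,155,0,0.006,0.002],[1,142,-0.5,155,0,0.006,0.002]]])

```text
time: 31.0
eef_pos: [0.4, -0.0398, 0.1997]
tcp_rot: [0.045, 0.999, -0.001, -0.002]
force: [0.7, -0.4, 0.7]
opening: 0.0038
```

```bash
python3 look.py h3.png;python3 - <<'E'
from h import *
rel([.403,-.0393,.042],np.radians(85));rel([.451,-.0434,.042],np.radians(85))
E
```

```text
t 31.0 tcp [ 0.4    -0.0398  0.1997] grasp [ 0.3994 -0.0402  0.0407] xax [-0.996  0.091  0.004] yax [ 0.091  0.996 -0.003] z [-0.004 -0.003 -1.   ] F [ 0.7 -0.4  0.7] op 0.0038
shift [-2.4  0.7 -0.6] rot [-0.003 -0.002 -0.004] dist 3.0 deg 0.3
shift [-50.6   1.   -0.7] rot [-0.003 -0.002 -0.004] dist 51.0 deg 0.3
```

View pics/h3.png

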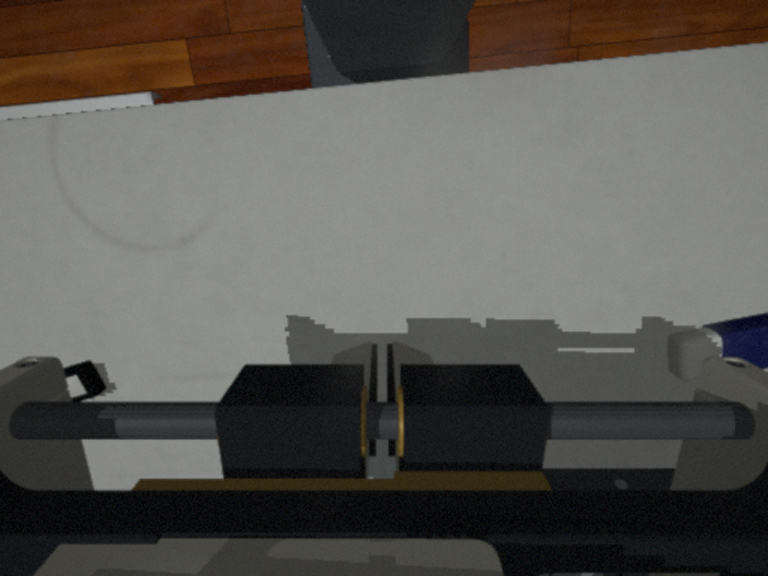

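arm_command(plan=[[[1,-5,0.7,0,0,0,0],[1,-10,0.7,0,0,0,0],[1,-14,0.7,0,0,0,0],[1,-18,0.8,0,0,0,0],[1,-22,0.8,0,0,0,0],[1,-26,0.8,0,0,0,0],[1,-30,0.9,0,0,0,0],[1,-34,0.9,0,0,0,0],[1,-38,1,0,0,0,0],[1,-42,1,0,0,0,0],[1,-45,1,0,0,0,0],[1,-47,1,0,0,0,0]]])

```text
time: 32.25
eef_pos: [0.4477, -0.0431, 0.2002]
tcp_rot: [0.045, 0.999, -0.001, -0.001]
force: [-0.9, -0.1, 0.0]
opening: 0.0007
```

arm_command(plan=[[[1,-1,0,0,0,0,0],[1,-2,0,0,0,0,0],[1,-3,0,0,0,0,0]]])

```text
time: 32.55
eef_pos: [0.4507, -0.0434, 0.2002]
tcp_rot: [0.045, 0.999, -0.001, -0.001]
force: [-1.0, 0.1, -1.2]
opening: 0.0002
```

arm_command(plan=[[[1,-1,0,0,0,0,0],[1,-2,0,0,0,0,0],[1,-2,0,0,0,0,0]]])

```text
time: 32.85
eef_pos: [0.4523, -0.0435, 0.2001]
tcp_rot: [0.045, 0.999, -0.001, -0.002]
force: [-3.2, 0.0, 0.4]
opening: 0.0004
```

arm_command(plan=[[[1,-1,0,0,0,0,0],[1,-1.5,0,0,0,0,0],[1,-1.5,0,0,0,0,0]]])

```text
time: 33.15
eef_pos: [0.4529, -0.0436, 0.1998]
tcp_rot: [0.045, 0.999, -0.001, -0.003]
force: [-4.8, 0.7, 2.8]
opening: 0.0003
```

arm_command(plan=[[[1,-1,0,0,0,0,0],[1,-2,0,0,0,0,0],[1,-2,0,0,0,0,0]]])

```text
time: 33.45
eef_pos: [0.4535, -0.0438, 0.1994]
tcp_rot: [0.046, 0.999, -0.001, -0.005]
force: [-7.1, 0.7, 4.8]
opening: 0.0005
```

arm_command(plan=[[[1,8,0,0,0,0,0],[1,15,0,-20,0,0,0],[1,15,0,-60,0,0,0],[1,-30,-20,-110,0,0,0],[1,-70,-50,-150,0,0,0],[1,-80,-60,-160,0,0,0],[1,-80,-60,-160,0,0,0]]])

```text
time: 34.15
eef_pos: [0.5333, -0.1145, 0.3636]
tcp_rot: [0.047, 0.999, -0.002, 0.001]
force: [-0.2, -0.0, -0.3]
opening: 0.0003
```

```bash
python3 look.py h4.png; python3 - <<'E'
from plate import *
c=cam("wrist"); print(plate(c,.515,-.049,.032,thr=115)); P=cloud(c)
E
```

```text
t 34.15 tcp [ 0.5333 -0.1145  0.3636] grasp [ 0.5336 -0.1153  0.2046] xax [-0.996  0.094 -0.002] yax [ 0.094  0.996 -0.005] z [ 0.002 -0.005 -1.   ] F [-0.2 -0.  -0.3] op 0.0003
(((0.5118, -0.0484), (100.1, 50.3), -5.38), array([ 0.508 , -0.0483,  0.0324]), np.int32(3766))
```

View pics/h4.png

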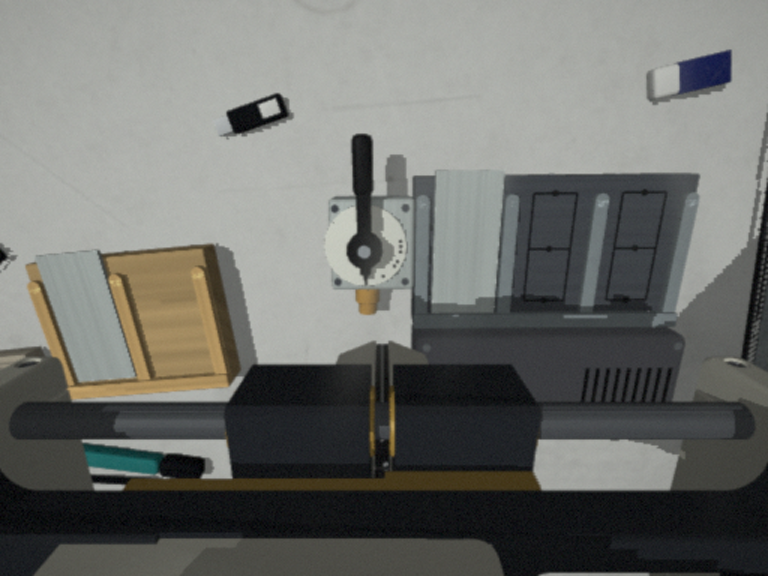

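```bash
python3 - <<'E'
from h import *
c=cam("wrist"); crop(c,"h5.png",105,220,270,350,7)
P=cloud(c)
for r in range(108,122,1): print(r,P[r,313].round(4),c["frame"][r,313])
for r in range(200,222,2): print(r,P[r,312].round(4),c["frame"][r,312])
E
```

```text
108 [ 4.5e-01 -3.4e-02  3.0e-04] [175 178 172]
109 [ 0.4511 -0.0338 -0.0007] [173 176 171]
110 [ 0.4523 -0.0338 -0.0009] [173 177 173]
111 [ 4.534e-01 -3.400e-02 -2.000e-04] [173 175 171]
112 [ 0.4545 -0.0342  0.0007] [173 176 171]
113 [ 4.557e-01 -3.410e-02  2.000e-04] [173 175 171]
114 [ 0.4568 -0.0345  0.002 ] [172 173 170]
115 [ 0.4579 -0.0343  0.0008] [172 174 170]
116 [ 0.459  -0.0344  0.0012] [172 174 171]
117 [ 0.4602 -0.0345  0.0013] [171 173 167]
118 [ 0.4613 -0.0346  0.0017] [171 173 169]
119 [ 0.4625 -0.0346  0.0014] [170 173 169]
120 [ 0.4622 -0.0409  0.0325] [155 161 155]
121 [ 0.4633 -0.0409  0.0325] [154 163 160]
200 [ 0.5534 -0.0447  0.0316] [147 154 151]
202 [ 0.5558 -0.0448  0.0318] [148 155 151]
204 [ 0.5579 -0.0451  0.0329] [141 148 144]
206 [ 0.5608 -0.0451  0.032 ] [88 92 92]
208 [ 0.5632 -0.0452  0.0322] [90 95 92]
210 [ 0.5656 -0.0453  0.0327] [91 95 93]
212 [ 0.5684 -0.0453  0.032 ] [90 94 91]
214 [ 0.5709 -0.0454  0.032 ] [85 91 87]
216 [ 0.5717 -0.0463  0.0364] [61 65 67]
218 [ 0.5744 -0.0463  0.0361] [68 71 74]
220 [ 0.5763 -0.0467  0.0376] [66 71 73]
```

View pics/h5.png

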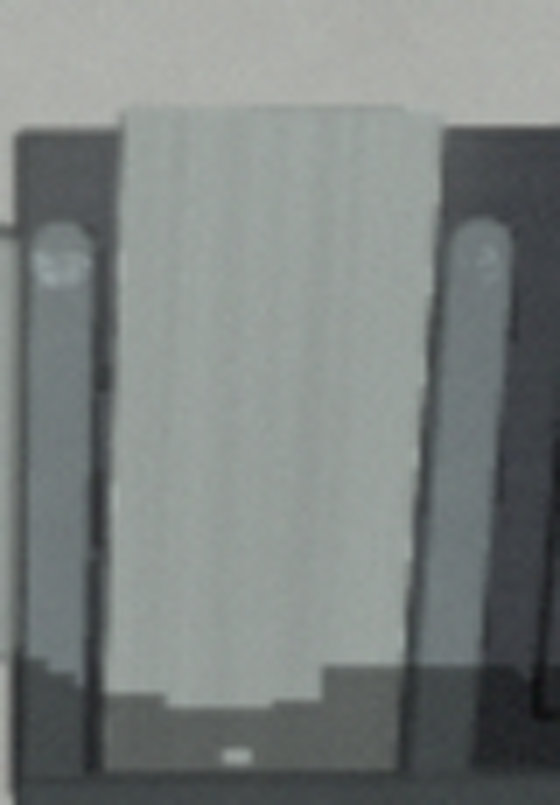

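```bash
python3 - <<'E'
from h import *
rel([.564,-.357,.054],np.radians(90))
E
```

```text
shift [ -58.9 -242.2  145.2] rot [-0.001 -0.01  -0.091] dist 288.0 deg 5.3
```

arm_command(plan=[[[1,-10,-40,20,0,0,-0.02],[1,-20,-85,40,0,0,-0.05],[1,-30,-130,60,0,-0.005,-0.07],[1,-40,-175,80,0,-0.005,-0.09],[1,-50,-215,100,0,-0.005,-0.09],[1,-59,-242,115,0,-0.005,-0.09],[1,-59,-242,130,0,-0.005,-0.09],[1,-59,-242,138,0,-0.005,-0.09],[1,-59,-242,143,0,-0.005,-0.09],[1,-59,-242,143,0,-0.005,-0.09]]])

```text
time: 35.3
eef_pos: [0.5643, -0.3546, 0.2145]
tcp_rot: [-0.0, 1.0, 0.0, -0.003]
force: [-0.6, -0.3, -0.1]
opening: -0.0001
```

```bash
python3 look.py i1.png; python3 - <<'E'
from h import *
rel([.564,-.357,.0545],np.radians(90))
E
```

```text
t 35.3 tcp [ 0.5643 -0.3546  0.2145] grasp [ 0.5634 -0.3546  0.0555] xax [-1.    -0.001  0.006] yax [-0.001  1.     0.001] z [-0.006  0.001 -1.   ] F [-0.6 -0.3 -0.1] op -0.0001
shift [ 0.5 -1.9  1.8] rot [-0.    -0.005  0.001] dist 3.0 deg 0.3
```

View pics/i1.png

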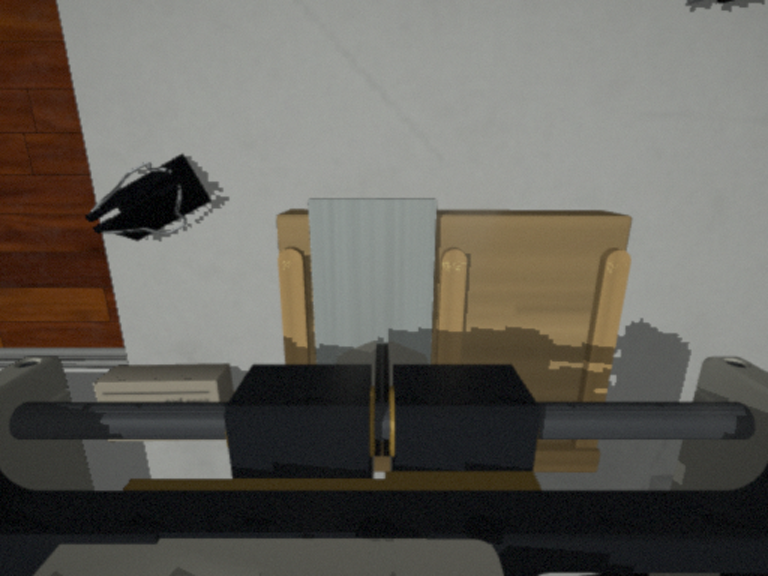

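arm_command(plan=[[[1,0,-2,1.5,0,-0.005,0],[1,0,-2,3,0,-0.005,0],[1,0,-2,4,0,-0.005,0],[1,0,-2,5,0,-0.005,0],[1,0,-2,5.4,0,-0.005,0],[1,0,-2,5.4,0,-0.005,0]]])

```text
time: 35.95
eef_pos: [0.5646, -0.3572, 0.2105]
tcp_rot: [-0.0, 1.0, -0.0, 0.0]
force: [-1.5, 0.9, 5.5]
opening: 0.0006
```

arm_command(plan=[[[1,0,0,1.2,0,0,0],[1,2,0,1.2,0,0,0],[1,5,0,1.2,0,0,0],[1,9,0,1.2,0,0,0],[1,13,0,1.2,0,0,0],[1,17,0,1.2,0,0,0],[1,21,0,1.2,0,0,0],[1,25,0,1.2,0,0,0],[1,29,0,1.2,0,0,0],[1,33,0,1.2,0,0,0],[1,37,0,1.2,0,0,0],[1,41,0,1.2,0,0,0],[1,42,0,1.2,0,0,0]]])

```text
time: 37.25
eef_pos: [0.5232, -0.3579, 0.2104]
tcp_rot: [-0.0, 1.0, -0.001, 0.002]
force: [2.1, -0.2, 6.0]
opening: 0.0004
```

arm_command(plan=[[[1,0,0,-20,0,0,0],[1,0,0,-60,0,0,0],[-0.4,-40,0,-110,0,0,0],[-0.4,-50,0,-140,0,0,0],[-0.4,-50,0,-150,0,0,0],[-0.4,-50,0,-150,0,0,0]]])

```text
time: 37.85
eef_pos: [0.573, -0.3579, 0.3624]
tcp_rot: [-0.0, 1.0, -0.002, 0.003]
force: [-0.1, -0.1, 0.5]
opening: 0.0278
```

```bash
python3 bl.py;  python3 look.py i2.png
```

```text
t 37.85 tcp [ 0.573  -0.3579  0.3624] grasp [ 0.574  -0.3585  0.2034] xax [-1.    -0.001 -0.006] yax [-0.001  1.    -0.004] z [ 0.006 -0.004 -1.   ] F [-0.1 -0.1  0.5] op 0.0278
((0.5074, -0.3581), (109.3, 50.0), -0.32) [ 0.5041 -0.3579  0.0323] 4700
t 37.9 tcp [ 0.5721 -0.3577  0.3604] grasp [ 0.5727 -0.358   0.2014] xax [-1.     0.    -0.003] yax [ 0.     1.    -0.002] z [ 0.003 -0.002 -1.   ] F [-0.3 -0.4 -0.6] op 0.0318
```

View pics/i2.png

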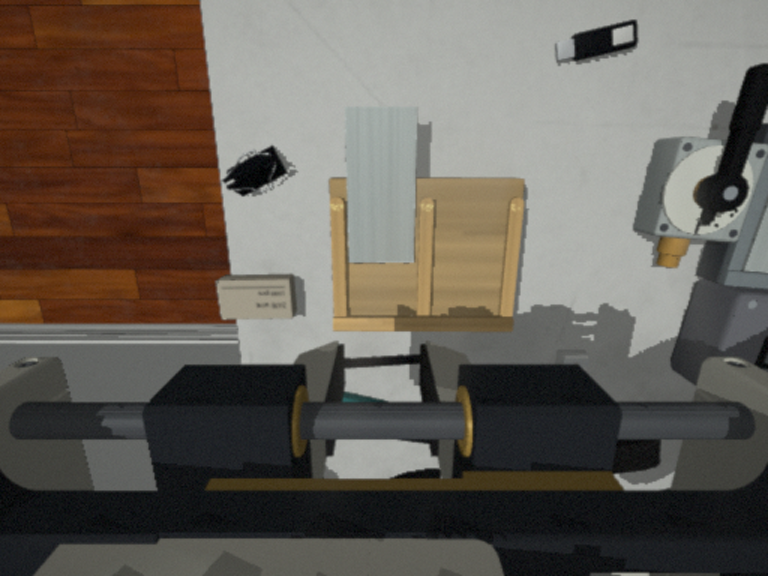

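```bash
python3 - <<'E'
from h import *
c=cam("wrist"); P=cloud(c)
m=(P[...,2]>.004)&(P[...,2]<.04)&(P[...,1]<-.39)&(P[...,0]<.53); q=P[m]; 
for lo in np.arange(-.48,-.39,.01):
  k=q[(q[:,1]>lo)&(q[:,1]<lo+.01)]
  if len(k)>3: print(round(lo,2),k[:,0].min(),k[:,0].max(),k[:,2].max(),len(k))
rel([.4794,-.358,.0435],np.radians(90))
E
```

```text
-0.48 0.4935482089820109 0.5101197966726865 0.02556703997289708 50
-0.47 0.4859002892334999 0.5142120352938098 0.02526484626100176 179
-0.46 0.4804309179926693 0.5107895733170876 0.024513889425318805 178
-0.45 0.4771584347341968 0.5084650805069446 0.02537124189715272 165
-0.44 0.4829236072294548 0.4981984316944954 0.025887942847817424 71
-0.4 0.5001106340929806 0.5297326166573665 0.03539962950514268 151
shift [ 92.2  -0.5 156.2] rot [-0.     0.001 -0.001] dist 181.0 deg 0.1
```

Clip is at y ≤ −0.43; finger back reaches −0.408. Fine.

arm_command(plan=[[[-0.37,92,-0.5,60,0,0.001,0],[-0.37,92,-0.5,60,0,0.001,0],[-0.37,92,-0.5,80,0,0.001,0],[-0.37,92,-0.5,110,0,0.001,0],[-0.37,92,-0.5,135,0,0.001,0],[-0.37,92,-0.5,148,0,0.001,0],[-0.37,92,-0.5,155.5,0,0.001,0],[-0.37,92,-0.5,155.5,0,0.001,0],[-0.37,92,-0.5,155.5,0,0.001,0]]])

```text
time: 38.9
eef_pos: [0.4798, -0.3583, 0.2038]
tcp_rot: [0.0, 1.0, -0.0, 0.0]
force: [0.1, 0.5, -0.1]
opening: 0.063
```

arm_command(plan=[[[0,0,0,0,0,0,0],[1,0,0,0,0,0,0],[1,0,0,0,0,0,0],[1,0,0,0,0,0,0],[1,0,0,0,0,0,0],[1,0,0,0,0,0,0],[1,0,0,0,0,0,0]]], squeeze=30)

```text
time: 39.6
eef_pos: [0.4801, -0.3585, 0.2042]
tcp_rot: [0.0, 1.0, -0.001, 0.001]
force: [2.1, -0.5, 3.8]
opening: 0.0492
```

arm_command(plan=[[[1,0,0,-5,0,0,0],[1,0,0,-15,0,0,0],[1,0,0,-35,0,0,0],[1,0,0,-60,0,0,0],[1,0,0,-85,0,0,0],[1,0,0,-85,0,0,0]]])

```text
time: 40.2
eef_pos: [0.4805, -0.3592, 0.2927]
tcp_rot: [0.001, 1.0, -0.002, 0.003]
force: [0.6, -0.7, -1.4]
opening: 0.0493
```

```bash
python3 look.py i3.png; python3 - <<'E'
from h import *
# lane 2
u=np.array([.9962,-.0872]); w=np.array([.0872,.9962])
e1=np.array([.4645,-.0446]); e2=e1+.066*w; print("edge2",e2)
s=e2-u*(.045+.028); e=e2+u*(.013-.028); print(s,e)
rel([*s,.12],np.radians(85)); rel([*s,.07],np.radians(85))
E
```

```text
t 40.2 tcp [ 0.4805 -0.3592  0.2927] grasp [ 0.4813 -0.3599  0.1337] xax [-1.     0.001 -0.005] yax [ 0.001  1.    -0.004] z [ 0.005 -0.004 -1.   ] F [ 0.6 -0.7 -1.4] op 0.0493
edge2 [0.4702552 0.0211492]
[0.3975326 0.0275148] [0.4553122 0.0224572]
shift [ 83.  386.1  10.6] rot [-0.003  0.004  0.086] dist 395.0 deg 5.0
shift [ 83.2 386.3  60.6] rot [-0.003  0.004  0.086] dist 400.0 deg 5.0
```

View pics/i3.png

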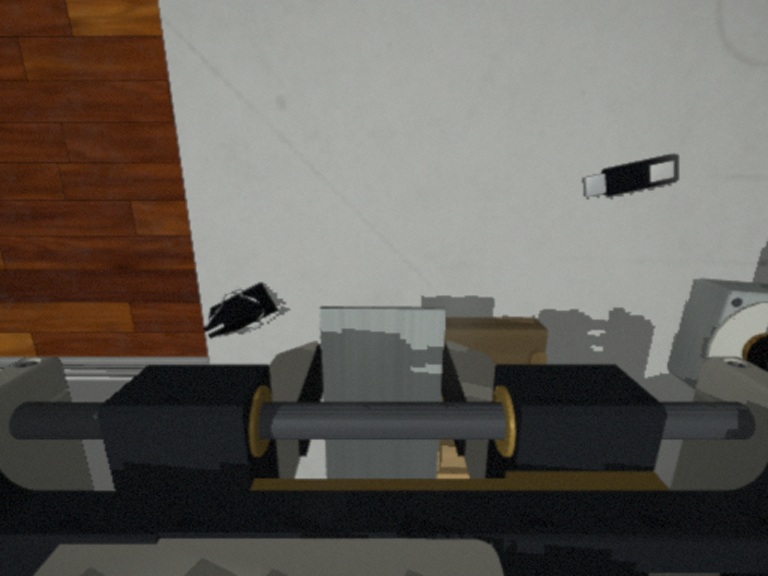

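```bash
python3 - <<'E'
from h import *
c=cam("wrist")
T=np.eye(4);x=np.array([-.996,.094,-.002]);z=np.array([.002,-.005,-1.]);y=np.cross(z,x);T[:3,:3]=np.stack([x,y,z],1);T[:3,3]=[.5333,-.1145,.3636]
W=T@np.array(c["tool_from_camera"]);c["R"]=W[:3,:3].T;c["t"]=-W[:3,:3].T@W[:3,3]
for p in [(423,202),(512,201),(601,201),(690,201),(434,171),(502,171)]: print(p,at_z(c,(p[1]/1.5,p[0]/1.5),.033).round(4))
E
```

```text
(423, 202) [ 0.4818 -0.0793  0.033 ]
(512, 201) [ 0.4873 -0.0138  0.033 ]
(601, 201) [0.4935 0.0515 0.033 ]
(690, 201) [0.4997 0.1166 0.033 ]
(434, 171) [ 0.4606 -0.0699  0.033 ]
(502, 171) [ 0.4653 -0.021   0.033 ]
```

arm_command(plan=[[[1,5,15,0,0,0,0.005],[1,12,45,0,0,0,0.015],[1,20,80,0,0,0,0.025],[1,28,115,0,0,0,0.035],[1,36,150,0,0,0,0.045],[1,44,185,0,0,0,0.055],[1,52,220,0,0,0,0.065],[1,60,255,0,0,0,0.075],[1,68,290,0,0,0,0.086],[1,76,325,0,0,0,0.086],[1,83,360,0,0,0.004,0.086],[1,83,380,5,-0.002,0.004,0.086],[1,83,386,20,-0.002,0.004,0.086],[1,83,386,40,-0.002,0.004,0.086],[1,83,386,55,-0.002,0.004,0.086],[1,83,386,60,-0.002,0.004,0.086],[1,83,386,60,-0.002,0.004,0.086]]])

```text
time: 42.0
eef_pos: [0.3967, 0.0276, 0.2281]
tcp_rot: [0.044, 0.999, -0.0, -0.002]
force: [0.1, 0.1, -0.4]
opening: 0.0491
```

```bash
python3 look.py i4.png; python3 - <<'E'
from h import *
rel([.3975,.0273,.0465],np.radians(85)); rel([.4553,.0222,.0455],np.radians(85))
c=cam("wrist"); P=cloud(c)
for p in [(215,230),(215,250),(215,270),(240,230),(240,270),(315,240),(315,265)]: print(p,P[p].round(4))
E
```

```text
t 42.0 tcp [0.3967 0.0276 0.2281] grasp [0.396  0.0275 0.0691] xax [-0.996  0.087  0.005] yax [ 0.087  0.996 -0.001] z [-0.005 -0.    -1.   ] F [ 0.1  0.1 -0.4] op 0.0491
shift [-0.6 -0.2 23.2] rot [-0.    -0.003  0.   ] dist 23.0 deg 0.2
shift [-58.6  -0.2  24. ] rot [-0.    -0.003  0.   ] dist 63.0 deg 0.2
(215, 230) [0.3735 0.016  0.0561]
(215, 250) [0.3743 0.0279 0.0568]
(215, 270) [0.3753 0.0397 0.0569]
(240, 230) [0.39   0.014  0.0558]
(240, 270) [0.3921 0.0386 0.0561]
(315, 240) [0.4461 0.0144 0.0558]
(315, 265) [0.4468 0.0313 0.0567]
```

View pics/i4.png

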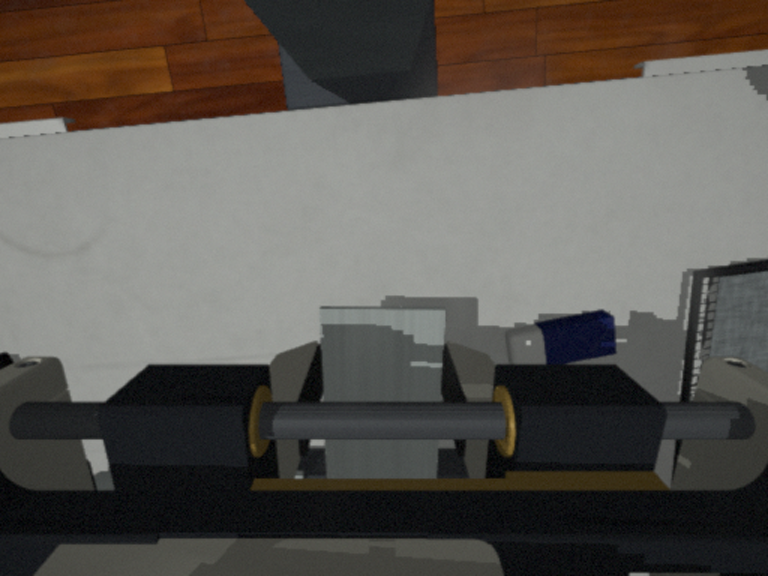

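arm_command(plan=[[[1,0,0,10,0,0,0],[1,0,0,18,0,0,0],[1,0,0,21,0,0,0],[1,0,0,22,0,-0.003,0],[1,0,0,22,0,-0.003,0]]])

```text
time: 42.6
eef_pos: [0.3972, 0.0275, 0.2069]
tcp_rot: [0.044, 0.999, -0.0, 0.0]
force: [0.2, -0.5, -1.0]
opening: 0.0489
```

arm_command(plan=[[[1,-4,0,0,0,0,0],[1,-8,0,0,0,0,0],[1,-13,0,0,0,0,0],[1,-18,0,0,0,0,0],[1,-23,0,0,0,0,0],[1,-28,0,0,0,0,0],[1,-33,0,0,0,0,0],[1,-38,0,0,0,0,0]]])

```text
time: 43.4
eef_pos: [0.4354, 0.0241, 0.2069]
tcp_rot: [0.044, 0.999, -0.0, 0.0]
force: [0.1, -0.2, -0.8]
opening: 0.0492
```

arm_command(plan=[[[1,-5,0,0.5,0,0,0],[1,-10,0,1,0,0,0],[1,-15,0,1.5,0,0,0],[1,-19,0,2,0,0,0],[1,-19,0,2,0,0,0]]])

```text
time: 43.9
eef_pos: [0.455, 0.0224, 0.2049]
tcp_rot: [0.044, 0.999, -0.0, 0.0]
force: [-0.7, -0.5, -0.7]
opening: 0.049
```

arm_command(plan=[[[-0.38,0,0,0.5,0,0,0],[-0.38,0,0,0.5,0,0,0],[-0.38,0,0,0.5,0,0,0],[-0.38,0,0,0.5,0,0,0],[-0.38,0,0,-30,0,0,0],[-0.38,0,0,-70,0,0,0],[-0.38,-50,0,-120,0,0,0],[-0.38,-90,0,-150,0,0,0],[-0.38,-90,0,-150,0,0,0]]])

```text
time: 44.8
eef_pos: [0.5476, 0.0144, 0.3586]
tcp_rot: [0.044, 0.999, 0.0, 0.004]
force: [0.1, -0.5, -0.8]
opening: 0.0633
```

```bash
python3 look.py i5.png; python3 - <<'E'
from h import *
# pusher: 25 ahead of plate front; start
rel([.409,.0264,.042],np.radians(85))
E
```

```text
t 44.8 tcp [0.5476 0.0144 0.3586] grasp [0.5488 0.0144 0.1997] xax [-0.996  0.087 -0.008] yax [0.087 0.996 0.001] z [ 0.008  0.    -1.   ] F [ 0.1 -0.5 -0.8] op 0.0633
shift [141.9  -0.3 156.9] rot [0.001 0.009 0.   ] dist 212.0 deg 0.5
```

View pics/i5.png

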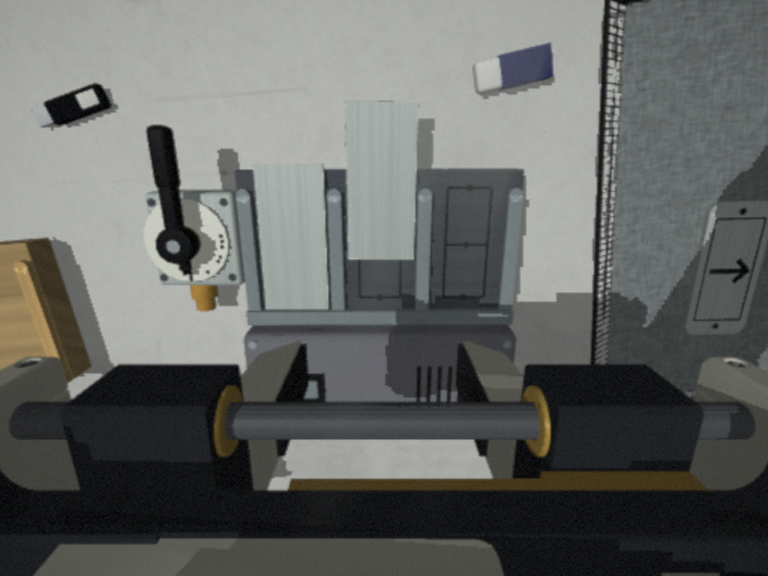

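```bash
python3 - <<'E'
from h import *; from plate import plate
c=cam("wrist"); print(plate(c,.52,.30,.0173,rad=.09)); print(at_z(c,(268/1.5,728/1.5),.017))
E
```

```text
(((0.5638, 0.2941), (91.9, 53.4), -2.12), array([0.5627, 0.2928, 0.0174]), np.int32(3090))
[0.57440162 0.29399226 0.017     ]
```

arm_command(plan=[[[1,60,0,40,0,0,0],[1,110,0,60,0,0.004,0],[1,142,-0.3,80,0,0.009,0],[1,142,-0.3,100,0,0.009,0],[1,142,-0.3,130,0,0.009,0],[1,142,-0.3,148,0,0.009,0],[1,142,-0.3,156,0,0.009,0],[1,142,-0.3,156,0,0.009,0]]])

```text
time: 45.7
eef_pos: [0.405, 0.0262, 0.1993]
tcp_rot: [0.044, 0.999, -0.0, -0.003]
force: [-0.1, 0.6, 0.5]
opening: 0.0039
```

```bash
python3 - <<'E'
from h import *
state()
# target at home: edge2 - 13.5mm*u
print(np.array([.4703,.0211])-.0135*np.array([.9962,-.0872]))
rel([.4568,.0223,.042],np.radians(85))
E
```

```text
t 45.7 tcp [0.405  0.0262 0.1993] grasp [0.4041 0.0262 0.0403] xax [-0.996  0.088  0.006] yax [ 0.088  0.996 -0.001] z [-0.006 -0.    -1.   ] F [-0.1  0.6  0.5] op 0.0039
[0.4568513 0.0222772]
shift [-51.9   0.6  -2. ] rot [-0.001 -0.006 -0.001] dist 52.0 deg 0.3
```

arm_command(plan=[[[1,-5,0.3,-1,0,0,0],[1,-10,0.3,-1.5,0,0,0],[1,-14,0.3,-1.5,0,0,0],[1,-18,0.3,-1.5,0,0,0],[1,-22,0.4,-1.5,0,0,0],[1,-26,0.4,-1.5,0,0,0],[1,-30,0.4,-1.5,0,0,0],[1,-34,0.5,-1.5,0,0,0],[1,-38,0.5,-1.5,0,0,0],[1,-42,0.5,-1.5,0,0,0],[1,-45,0.5,-1.5,0,0,0],[1,-48,0.5,-1.5,0,0,0],[1,-50,0.5,-1.5,0,0,0]]])

```text
time: 47.0
eef_pos: [0.4551, 0.0223, 0.2005]
tcp_rot: [0.044, 0.999, -0.0, -0.003]
force: [-0.8, -0.2, -1.1]
opening: 0.0004
```

arm_command(plan=[[[1,-1,0,0,0,0,0],[1,-2,0,0,0,0,0],[1,-3,0,0,0,0,0],[1,-3,0,0,0,0,0]]])

```text
time: 47.4
eef_pos: [0.4582, 0.0221, 0.2004]
tcp_rot: [0.044, 0.999, -0.0, -0.003]
force: [-0.1, -0.5, -0.0]
opening: 0.0003
```

arm_command(plan=[[[1,-1,0,0,0,0,0],[1,-2,0,0,0,0,0],[1,-2,0,0,0,0,0]]])

```text
time: 47.7
eef_pos: [0.459, 0.0219, 0.2001]
tcp_rot: [0.044, 0.999, -0.0, -0.005]
force: [-4.5, 0.3, 3.0]
opening: 0.0003
```

arm_command(plan=[[[1,-1,0,0,0,0,0],[1,-2,0,0,0,0,0],[1,-2,0,0,0,0,0]]])

```text
time: 48.0
eef_pos: [0.4596, 0.0218, 0.1997]
tcp_rot: [0.044, 0.999, -0.0, -0.006]
force: [-6.1, 0.1, 3.6]
opening: 0.0004
```

Home against the stop. Back off, rise and look.

arm_command(plan=[[[1,8,0,0,0,0,0],[1,15,0,-20,0,0,0],[1,15,0,-60,0,0,0],[1,-30,-30,-110,0,0,0],[1,-75,-70,-150,0,0.01,0],[1,-100,-110,-180,0,0.01,0],[1,-100,-110,-180,0,0.01,0]]])

```text
time: 48.7
eef_pos: [0.5525, -0.0972, 0.3799]
tcp_rot: [0.043, 0.999, 0.0, -0.01]
force: [1.5, -0.1, -0.2]
opening: 0.0006
```

```bash
python3 look.py j1.png; python3 - <<'E'
from h import *
c=cam("wrist"); P=cloud(c); crop(c,"j2.png",80,230,230,400,4.5)
m=(P[...,2]>.052)&(P[...,2]<.07)&(P[...,0]>.40)&(P[...,0]<.55)&(P[...,1]>-.22)&(P[...,1]<-.09)
q=P[m][:,:2]; a=np.array([.511,-.1225]); r=np.linalg.norm(q-a,axis=1); f=q[(r>.032)]; mm=f.mean(0)
w,V=np.linalg.eigh(np.cov((f-mm).T)); v=V[:,1]; v*=-np.sign(v[0]); print("lever",np.degrees(np.arctan2(-v[1],-v[0])),mm)
for n in ["lever_axis","lever_grip"]:
    for r in finder.place_of(n,c)[:1]: print(n,r["score"],at_z(c,r["centre"],.058 if 'axis' in n else .052))
E
```

```text
t 48.7 tcp [ 0.5525 -0.0972  0.3799] grasp [ 0.5493 -0.097   0.2209] xax [-0.996  0.086  0.021] yax [ 0.086  0.996 -0.001] z [-0.021  0.001 -1.   ] F [ 1.5 -0.1 -0.2] op 0.0006
lever -5.013434310993329 [ 0.45417486 -0.11999175]
lever_axis 0.85 [ 0.50843937 -0.12070452  0.058     ]
lever_grip 0.97 [ 0.45238483 -0.11987185  0.052     ]
```

View pics/j1.png

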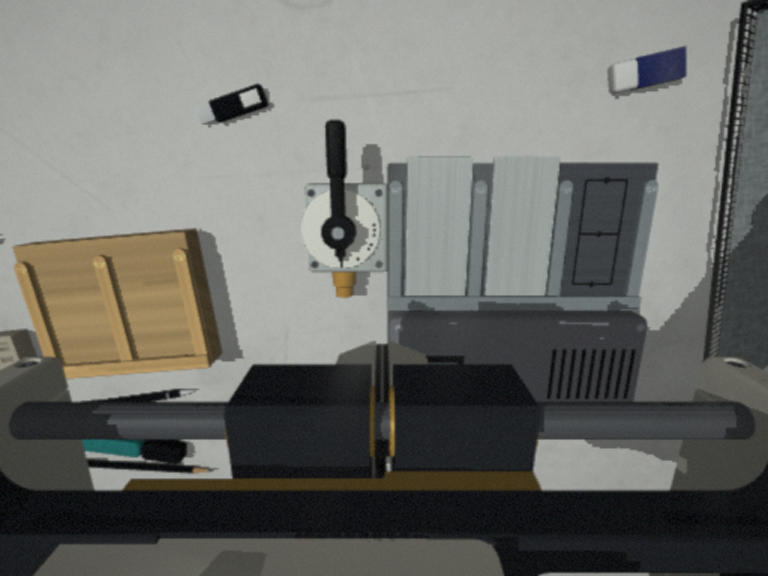

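View pics/j2.png

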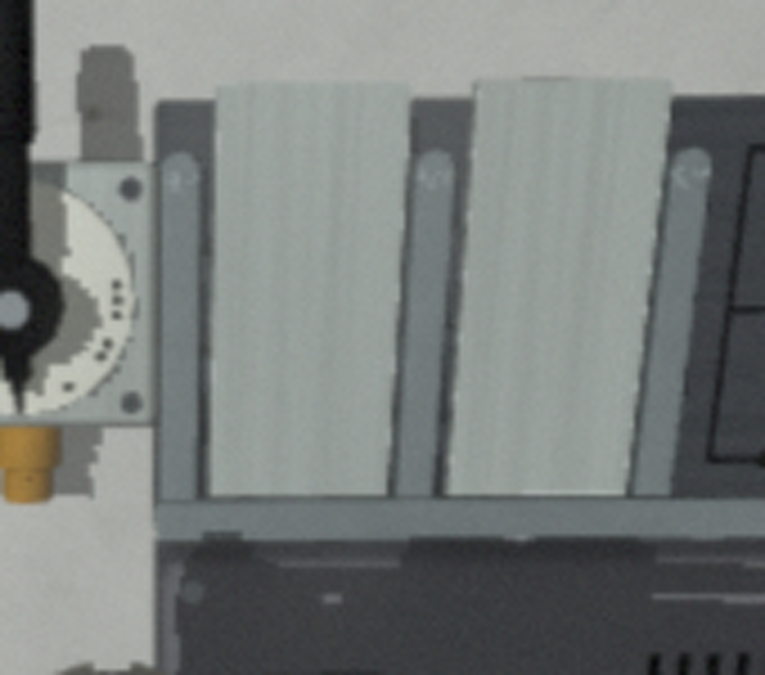

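```bash
python3 - <<'E'
from h import *
rel([.4537,-.1198,.0615],np.radians(85)); print(monitor.sense()["qpos"])
E
```

```text
shift [ 92.5 -31.2 160. ] rot [-0.001 -0.021 -0.002] dist 187.0 deg 1.2
[-0.32861941  0.38762081  0.55741731  1.79206201 -0.22911432  1.04845854
  1.79589341]
```

arm_command(plan=[[[0.1,10,-4,10,0,0,0.14],[0.1,20,-8,20,0,0,0.28],[0.1,30,-12,30,0,0,0.42],[0.1,40,-16,40,0,0,0.56],[0.1,50,-20,40,0,0,0.7],[0.1,60,-24,40,0,0,0.84],[0.1,70,-28,40,0,0,0.98],[0.1,80,-31,40,0,0,1.12],[0.1,90,-31,40,0,0,1.26],[0.1,92,-31,40,0,0,1.4],[0.1,92,-31,40,0,0,1.54],[0.1,92,-31,40,0,0,1.57],[0.1,92,-31,40,0,0,1.57]]])

```text
time: 50.2
eef_pos: [0.4563, -0.1187, 0.3398]
tcp_rot: [0.737, 0.676, -0.008, -0.008]
force: [0.4, -0.1, -0.7]
opening: 0.041
```

```bash
python3 - <<'E'
from h import *
state(); print(monitor.sense()["qpos"])
def rel2(g,yaw):
    s=monitor.sense(); R=Ro.from_quat(s["tcp_rot"]).as_matrix()
    z=np.array([0,0,-1.]);y=np.array([np.cos(yaw),np.sin(yaw),0]);x=np.cross(y,z);Rt=np.stack([x,y,z],1)
    print((R.T@(np.array(g)+[0,0,.159]-s["eef_pos"])*1000).round(1),Ro.from_matrix(R.T@Rt).as_rotvec().round(3))
rel2([.4537,-.1198,.12],np.radians(-95)); rel2([.4537,-.1198,.0615],np.radians(-95))
E
```

```text
t 50.2 tcp [ 0.4563 -0.1187  0.3398] grasp [ 0.4529 -0.1185  0.1809] xax [ 0.085  0.996 -0.001] yax [ 0.996 -0.085 -0.022] z [-0.022  0.001 -1.   ] F [ 0.4 -0.1 -0.7] op 0.041
[-0.61890875  0.38209583  1.00704     2.06264734 -0.39588149  0.92845366
  0.52073274]
[-1.3 -1.2 60.9] [-0.017  0.018  1.573]
[-1.200e+00  1.000e-01  1.194e+02] [-0.017  0.018  1.573]
```

arm_command(plan=[[[0.1,-1,-1,0,0,0,0.14],[0.1,-1,-1,0,0,0,0.28],[0.1,-1,-1,5,0,0,0.42],[0.1,-1,-1,10,0,0,0.56],[0.1,-1,-1,15,-0.002,0.002,0.7]]])

```text
time: 50.7
eef_pos: [0.4548, -0.1192, 0.3244]
tcp_rot: [0.924, 0.382, -0.009, -0.005]
force: [-0.1, 0.2, 0.9]
opening: 0.0417
```

```bash
cat >> h.py <<'E'
def rel2(g,yaw):
    s=monitor.sense(); R=Ro.from_quat(s["tcp_rot"]).as_matrix()
    z=np.array([0,0,-1.]);y=np.array([np.cos(yaw),np.sin(yaw),0]);x=np.cross(y,z);Rt=np.stack([x,y,z],1)
    print((R.T@(np.array(g)+[0,0,.159]-s["eef_pos"])*1000).round(1),Ro.from_matrix(R.T@Rt).as_rotvec().round(3))
E
python3 - <<'E'
from h import *
state(); print(monitor.sense()["qpos"])
rel2([.4537,-.1198,.12],np.radians(-95)); rel2([.4537,-.1198,.0615],np.radians(-95))
E
```

```text
t 50.7 tcp [ 0.4548 -0.1192  0.3244] grasp [ 0.4517 -0.1189  0.1654] xax [ 0.708  0.706 -0.012] yax [ 0.706 -0.708 -0.016] z [-0.02   0.002 -1.   ] F [-0.1  0.2  0.9] op 0.0417
[-0.70013778  0.49727942  1.18609299  2.08916298 -0.56476021  0.95391078
  0.01265448]
[-0.6  0.3 45.4] [-0.009  0.018  0.871]
[1.000e-01 1.300e+00 1.039e+02] [-0.009  0.018  0.871]
```

```bash
python3 - <<'E'
from h import *
for g in [[.4567,-.083,.10],[.4567,-.083,.0615],[.456,-.10,.0615],[.453,-.118,.0615],[.447,-.1346,.0615]]: rel2(g,np.radians(-45))
E
```

```text
[ 27.7 -23.3  65.4] [-0.016  0.012 -0.001]
[ 28.2 -22.7 103.9] [-0.016  0.012 -0.001]
[ 15.7 -11.1 103.9] [-0.016  0.012 -0.001]
[  0.9  -0.5 103.9] [-0.016  0.012 -0.001]
[-15.1   7.  104. ] [-0.016  0.012 -0.001]
```

arm_command(plan=[[[1,15,-12,0,0,0,0],[1,28,-23,20,-0.005,0.004,0],[1,28,-23,45,-0.01,0.008,0],[1,28,-23,65,-0.016,0.012,0],[1,28,-23,80,-0.016,0.012,0],[1,28,-23,80,-0.016,0.012,0],[1,28,-23,80,-0.016,0.012,0]]])

```text
time: 51.4
eef_pos: [0.4567, -0.083, 0.2445]
tcp_rot: [0.924, 0.383, -0.0, 0.0]
force: [0.7, 0.6, 0.2]
opening: 0.0001
```

```bash
python3 - <<'E'
from h import *
state(); print(monitor.sense()["qpos"])
for g in [[.4567,-.083,.0615],[.456,-.10,.0615],[.453,-.118,.0615],[.447,-.1346,.0615]]: rel2(g,np.radians(-45))
c=cam("scene"); crop(c,"k1.png",150,280,190,330,5)
E
```

```text
t 51.4 tcp [ 0.4567 -0.083   0.2445] grasp [ 0.4566 -0.0831  0.0855] xax [ 0.707  0.707 -0.001] yax [ 0.707 -0.707 -0.   ] z [-0.001 -0.    -1.   ] F [0.7 0.6 0.2] op 0.0001
[-0.65297102  0.59096682  1.02290715  2.18496028 -0.74824398  0.77327419
  0.085501  ]
[ 0.1 -0.  24. ] [-0.     0.001  0.   ]
[-12.5  11.5  24. ] [-0.     0.001  0.   ]
[-27.3  22.1  24. ] [-0.     0.001  0.   ]
[-43.3  29.6  24. ] [-0.     0.001  0.   ]
```

View pics/k1.png

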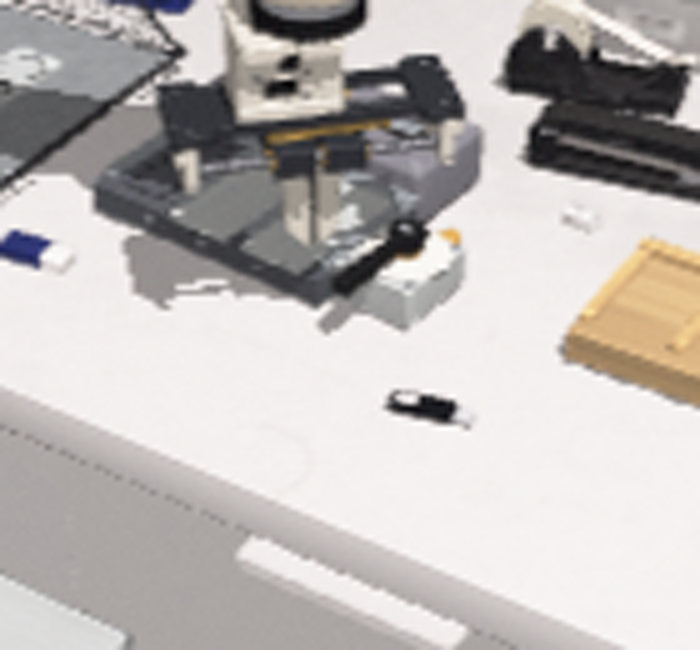

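arm_command(plan=[[[1,0,0,12,0,0,0],[1,0,0,22,0,0,0],[1,0,0,24,0,0,0],[1,-4,4,24,0,0,0],[1,-8,8,24,0,0,0],[1,-12.5,11.5,24,0,0,0],[1,-17,15,24,0,0,0],[1,-22,18.5,24,0,0,0],[1,-27,22,24,0,0,0],[1,-32,24.5,24,0,0,0],[1,-37,27,24,0,0,0],[1,-43,29.5,24,0,0,0],[1,-43,29.5,24,0,0,0]]])

```text
time: 52.75
eef_pos: [0.4467, -0.1355, 0.221]
tcp_rot: [0.924, 0.382, -0.0, 0.001]
force: [-0.1, 0.8, 0.0]
opening: 0.0002
```

arm_command(plan=[[[1,5,-5,0,0,0,0],[1,5,-5,-30,0,0,0],[1,10,-15,-70,0,0,0],[0,10,-15,-110,0,0,0],[0,20,-40,-130,0,0,0],[0,20,-40,-130,0,0,0]]])

```text
time: 53.35
eef_pos: [0.4329, -0.0899, 0.3524]
tcp_rot: [0.923, 0.384, 0.001, 0.0]
force: [0.1, 0.9, -0.6]
opening: 0.0198
```

```bash
cat > lev.py <<'E'
from h import *
def lev(c):
    P=cloud(c)
    m=(P[...,2]>.052)&(P[...,2]<.07)&(P[...,0]>.40)&(P[...,0]<.57)&(P[...,1]>-.24)&(P[...,1]<-.09)
    q=P[m][:,:2]; a=np.array([.5095,-.124]); r=np.linalg.norm(q-a,axis=1); f=q[(r>.032)&(r<.085)]; mm=f.mean(0)
    w,V=np.linalg.eigh(np.cov((f-mm).T)); v=V[:,1]; v*=-np.sign(v[0]); d=mm-a
    print("lever",np.degrees(np.arctan2(-v[1],-v[0])),"via axis",np.degrees(np.arctan2(-d[1],-d[0])),mm,len(f),r.max(),w**.5)
E
python3 look.py k2.png; python3 - <<'E'
from lev import *
lev(cam("wrist")); print(monitor.sense()["qpos"])
E
```

```text
t 53.35 tcp [ 0.4329 -0.0899  0.3524] grasp [ 0.4333 -0.0897  0.1934] xax [0.705 0.709 0.002] yax [ 0.709 -0.705  0.001] z [ 0.002  0.001 -1.   ] F [ 0.1  0.9 -0.6] op 0.0198
lever 31.62344697820779 via axis 31.60949463999647 [ 0.46282752 -0.15272377] 526 0.07761828907228183 [0.00381643 0.01275606]
[-0.86545963  0.39721263  1.2760261   2.12702801 -0.473477    0.9479769
 -0.107102  ]
```

View pics/k2.png

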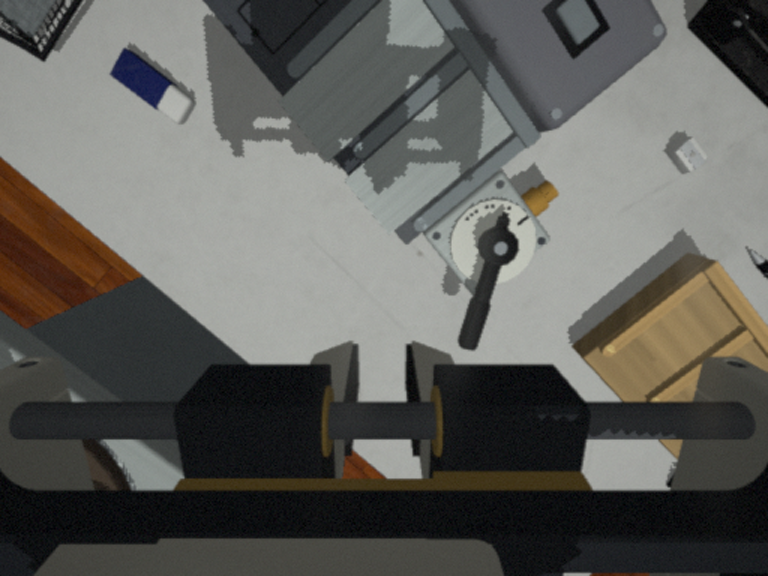

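```bash
python3 - <<'E'
from h import *
rel2([.4692,-.1643,.12],np.radians(-45));rel2([.4692,-.1643,.0615],np.radians(-45))
E
```

```text
[-25.7  76.9  72. ] [ 0.001 -0.001  0.001]
[-25.8  76.9 130.5] [ 0.001 -0.001  0.001]
```

arm_command(plan=[[[-0.3,-8,20,30,0,0,0],[-0.3,-18,50,60,0,0,0],[-0.3,-27.5,78,73,0,0,0],[-0.3,-27.5,78,73,0,0,0],[-0.3,-27.5,78,73,0,0,0]]])

```text
time: 53.95
eef_pos: [0.4679, -0.168, 0.277]
tcp_rot: [0.924, 0.381, -0.001, 0.0]
force: [-0.3, -0.1, 0.3]
opening: 0.0592
```

```bash
python3 - <<'E'
from h import *
state(); print(monitor.sense()["qpos"])
rel2([.4692,-.1643,.0615],np.radians(-45))
E
```

```text
t 53.95 tcp [ 0.4679 -0.168   0.277 ] grasp [ 0.4677 -0.1681  0.118 ] xax [ 0.709  0.705 -0.001] yax [ 0.705 -0.709 -0.   ] z [-0.001 -0.001 -1.   ] F [-0.3 -0.1  0.3] op 0.0592
[-0.47524301  0.56632598  1.02093472  2.08072305 -0.64981248  0.85437287
  0.14227214]
[ 3.6 -1.7 56.5] [-0.     0.001 -0.003]
```

q3 back to 1.02. Descend and close.

arm_command(plan=[[[-0.3,3.6,-1.7,25,0,0,0],[-0.3,3.6,-1.7,45,0,0,0],[-0.3,3.6,-1.7,56,0,0,0],[-0.3,3.6,-1.7,56,0,0,0],[0,3.6,-1.7,56,0,0,0],[0.4,3.6,-1.7,56,0,0,0],[0.7,3.6,-1.7,56,0,0,0],[1,3.6,-1.7,56,0,0,0],[1,3.6,-1.7,56,0,0,0],[1,3.6,-1.7,56,0,0,0],[1,3.6,-1.7,56,0,0,0],[1,3.6,-1.7,56,0,0,0]]], squeeze=15)

```text
time: 55.15
eef_pos: [0.4692, -0.1645, 0.221]
tcp_rot: [0.924, 0.381, -0.001, 0.0]
force: [-1.8, -1.5, -1.8]
opening: 0.0143
```

```bash
python3 - <<'E'
from h import *
state(); print(monitor.sense()["qpos"])
a=np.array([.5095,-.124])
for th in [45,48,51,54,55,56,57]:
    t=np.radians(th); g=a-.057*np.array([np.cos(t),np.sin(t)]); print(th,end=" "); rel2([g[0],g[1],.0615],t-np.pi/2)
E
```

```text
t 55.15 tcp [ 0.4692 -0.1645  0.221 ] grasp [ 0.469  -0.1647  0.062 ] xax [ 0.709  0.705 -0.002] yax [ 0.705 -0.709  0.   ] z [-0.001 -0.001 -1.   ] F [-1.8 -1.5 -1.8] op 0.0143
[-0.4007383   0.6416952   0.90976291  2.12157161 -0.76450723  0.74826775
  0.22377446]
45 [ 0.1 -0.1  0.5] [ 0.     0.002 -0.003]
48 [0.2 2.8 0.5] [ 0.     0.002 -0.055]
51 [0.5 5.8 0.5] [ 0.     0.002 -0.108]
54 [0.9 8.8 0.5] [ 0.     0.002 -0.16 ]
55 [1.  9.7 0.5] [ 0.     0.002 -0.178]
56 [ 1.2 10.7  0.5] [ 0.     0.002 -0.195]
57 [ 1.4 11.7  0.5] [ 0.     0.002 -0.213]
```

Gripped at 14.3 mm and aligned. Turn to 55° in the world (60° from shut).

arm_command(plan=[[[1,0,1.5,0,0,0,-0.03],[1,0.2,3,0,0,0,-0.058],[1,0.3,4.5,0,0,0,-0.085],[1,0.5,6,0,0,0,-0.111],[1,0.7,7.5,0,0,0,-0.137],[1,0.9,9,0,0,0,-0.163],[1,1,9.8,0,0,0,-0.178],[1,1,9.8,0,0,0,-0.178],[1,1,9.8,0,0,0,-0.178]]])

```text
time: 56.05
eef_pos: [0.4768, -0.1711, 0.221]
tcp_rot: [0.887, 0.462, -0.001, 0.001]
force: [-3.2, -4.7, -2.6]
opening: 0.0141
```

```bash
python3 - <<'E'
from h import *
s=state(); print(s["qpos"]); R=Ro.from_quat(s["tcp_rot"]).as_matrix(); print(np.degrees(np.arctan2(R[1,0],R[0,0])))
E
```

```text
t 56.05 tcp [ 0.4768 -0.1711  0.221 ] grasp [ 0.4767 -0.1714  0.062 ] xax [ 0.574  0.819 -0.002] yax [ 0.819 -0.574  0.001] z [-0.001 -0.002 -1.   ] F [-3.2 -4.7 -2.6] op 0.0141
[-0.35859253  0.63150765  0.85877768  2.09757723 -0.72290431  0.73760706
  0.36053637]
54.98065371538409
```

arm_command(plan=[[[0.3,0,0,0,0,0,0],[0.2,0,0,0,0,0,0],[0.2,0,0,0,0,0,0],[0.2,0,0,-30,0,0,0],[0.2,0,0,-70,0,0,0],[0.2,-10,0,-110,0,0,0],[0.2,-30,0,-150,0,0,0],[0.2,-30,0,-150,0,0,0]]])

```text
time: 56.85
eef_pos: [0.4594, -0.1984, 0.3757]
tcp_rot: [0.888, 0.46, 0.002, 0.003]
force: [1.2, -0.2, 0.2]
opening: 0.0366
```

```bash
python3 look.py l1.png; python3 - <<'E'
from lev import *
c=cam("wrist"); lev(c); print(monitor.sense()["qpos"]); crop(c,"l2.png",60,240,200,420,3.5)
E
```

```text
t 56.85 tcp [ 0.4594 -0.1984  0.3757] grasp [ 0.4604 -0.199   0.2167] xax [0.576 0.817 0.   ] yax [ 0.817 -0.576  0.007] z [ 0.006 -0.004 -1.   ] F [ 1.2 -0.2  0.2] op 0.0366
lever 52.64258264270769 via axis 54.049420741050625 [ 0.47676749 -0.16913426] 508 0.07896786051558106 [0.00381045 0.01288008]
[-0.5197435   0.4193327   1.11794635  1.97360211 -0.44397543  1.01961481
  0.19386766]
```

View pics/l1.png

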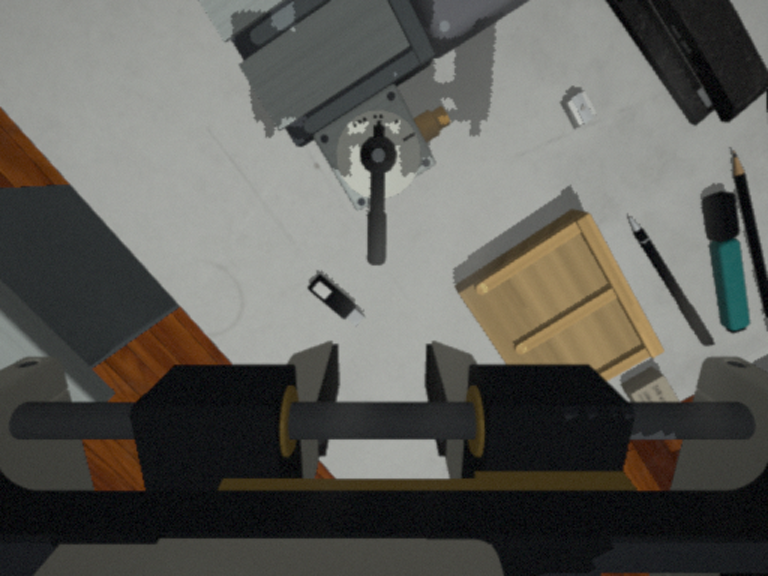

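View pics/l2.png

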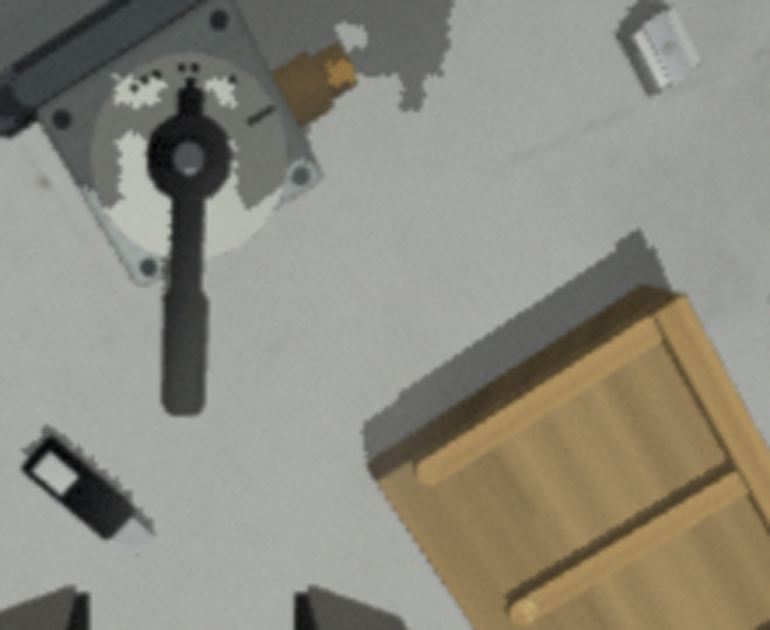

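```bash
python3 - <<'E'
from h import *
c=cam("top"); crop(c,"m1.png",125,255,60,300,3.2)
E
```

```text
(no output)
```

View pics/m1.png

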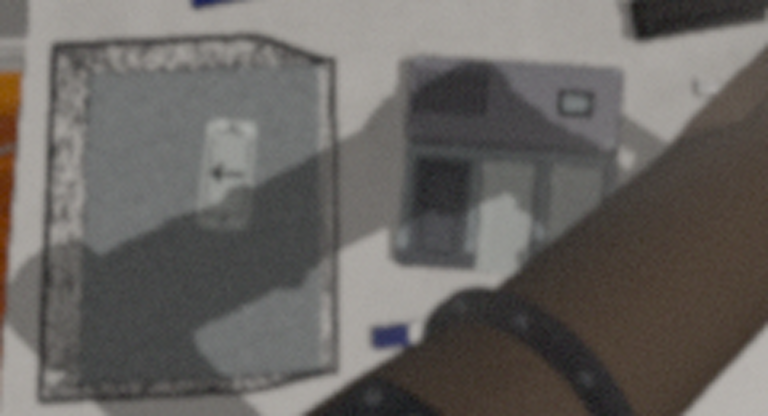

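arm_command(plan=[[[0.2,-30,25,-10,0,0,0],[0.2,-60,55,-10,0,0,0],[0.2,-90,90,-10,0,0,0],[0.2,-110,120,-10,0,0,0],[0.2,-110,120,-10,0,0,0]]])

```text
time: 57.5
eef_pos: [0.4953, -0.3573, 0.3793]
tcp_rot: [0.888, 0.46, -0.002, 0.001]
force: [0.5, -0.3, -0.6]
opening: 0.0366
```

```bash
python3 - <<'E'
from h import *
print(monitor.sense()["qpos"])
c=cam("top"); crop(c,"m2.png",125,225,170,300,6)
c=cam("wrist"); crop(c,"m3.png",0,384,0,512,1.5)
E
```

```text
[-0.09446718  0.58827188  0.99661318  1.69491551 -0.52998703  1.15563244
  0.43316333]
```

View pics/m2.png

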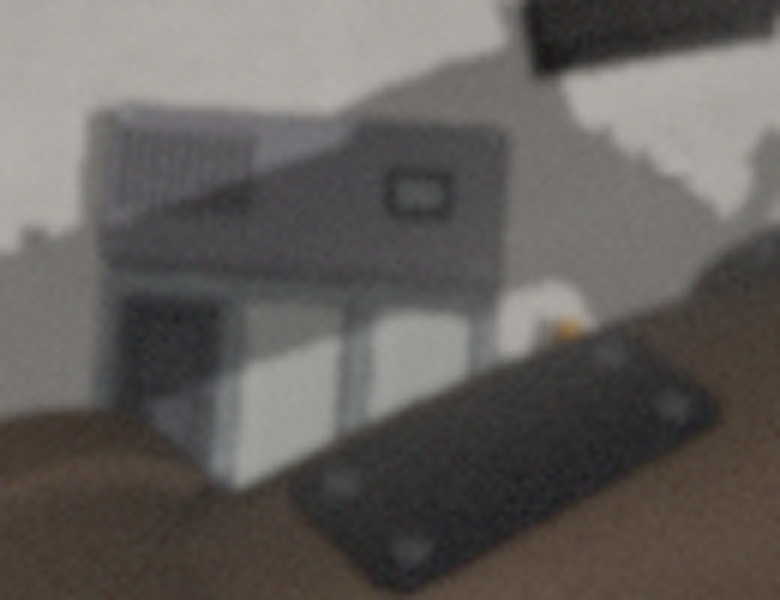

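View pics/m3.png

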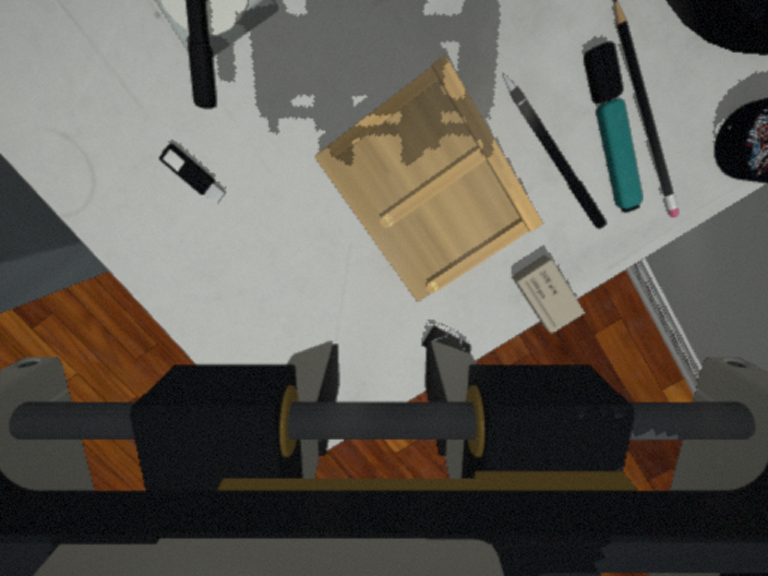

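Both blanks sit against the stop in lanes 1 and 2, the caddy is empty, and the worktop items haven't moved. Handing in.

```bash
python3 - <<'E'
from h import *
print(robot.finish_job())
E
```

```text
the job is handed in; nothing more can be done
None
```

The changeover is done and handed in at about 58 s on the robot's clock, with the arm clear of everything. This start had one sign, in lane 1, and two blanks.

- **Valve:** I turned the lever to its end stop first and it stayed shut while I handled plates. A check after the last blank still showed it shut.
- **Sign:** I slid it about 44 mm forward, pinched it by the sides and laid it in the tray. It was knocked about 5 cm inside the tray while the arm was at the caddy. It still lay flat (top at 17 mm) and inside the tray in the last picture, so I left it there.
- **Blanks:** both came out of the caddy the same way, one into lane 1 and one into lane 2. I pushed each until the force rose (6–7 N), and a close picture showed no gap at the stop. The arm hid their front halves in the last top view; the back ends were still at the stop.
- **Lever:** it was turned last, and the pointer is on the two dots. The gripper was at 60° from shut when I let go. The two camera readings afterwards gave about 58° and 59°.

The other items on the worktop looked unmoved. Forces stayed under 25 N in every reading I took.

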